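# Vent the extraction tank through its tilted nipple

### The arm

A 6-joint arm with a two-finger parallel gripper is mounted at the origin on the work surface. World frame = base frame: x ahead of the robot, y to its left, z up, the work surface at z = 0. Lengths are in m, angles in rad, forces in N, time in s.
With the tool pointing down it reaches from about 0.25 to 0.775 m from the base axis. Payload 4 kg.
Tool frame: the origin (TCP) lies on the centre line of the jaws, within the pads' length; the fingertips stand 19 mm ahead of it and the grasp point (between the pads) is the TCP; x points along the fingers, z is the direction in which the jaws open and shut, and the axes are right-handed (so a half turn about x gives the same grasp; the last joint's range is limited). The gripper opens to 94 mm and grips with 3 to 60 N. Pads are 16 mm wide; open, the fingers measure 119 mm over their backs; the gripper's body (75 mm by 177 mm) begins 78 mm behind the grasp point.
Start: joints at [1.176, 0.087, 1.371, -0, 1.684, -0.103], TCP at [0.158, 0.527, 0.187] pointing down, gripper open.
Joint ranges: [-3.1, 3.1], [-0.76, 2.03], [0.27, 2.55], [-1.08, 4.22], [0.17, 2.65], [-2.57, 2.57]. Speed limits (rad/s): [2.79, 2.79, 3.14, 3.14, 3.14, 3.14].

### API

Orientations are given as [roll, pitch, yaw] about the fixed x, y, z axes, in that order (R = Rz(yaw) Ry(pitch) Rx(roll)).
In Python, from bench import robot, snapshot, camera_params gives the robot as it stands.
- The arm moves only by the tool step_arm, never from a script. Its argument "motion" is text: rows parted by semicolons, each of 7 numbers parted by spaces: the opening in per cent of the stroke, from 0 (shut) to 100 (fully open), then the shift along the tool's x, y, z in cm, then the turn, a rotation vector about the tool's x, y, z in rad. A call has 1 to 20 rows; each row shifts and turns the commanded pose from where the row before left it, along the tool's axes as they then stand; what a row does not reach is not made up. A row lasts 1/12 s, in which the tool goes at most 41.7 mm and 7.16 degrees, less where a joint would pass 70% of its speed; a pose out of reach is approached as far as the arm can. A call with a gripper value outside its range is refused whole. The fingers move at their own pace and stop on an object; the grip force is fixed at half the most. Time passes only in rows, so rows that do not move let the fingers close. It gives the time, the measured TCP pose, the force and the opening at its end, in the units of the state.
- robot.get_obs(): the state, without advancing time (a new reading comes with each control period).
- snapshot(name): name is "side" or "top"; returns the picture (384x512x3 uint8, red, green, blue); there is no depth.
- camera_params(name): a dict with "fx", "fy", "cx", "cy" (pixels), "R" (3x3) and "t" (3): a world point X has camera coordinates R X + t. Camera axes: x right, y down, z forward; pixel columns grow to the right and rows downward; lengths in m; the calibration is good to about 2 mm. A picture is of the moment at which its call begins. camera_params takes no time and is no camera call.
- robot.close_job(): hands the job in, once; it reports no verdict.
The state is a dict: "time": time; "joint_positions": joint angles; "qvel": joint speeds; "joint_torque": joint torques, N m; "tool_pos": TCP position; "ee_rot": TCP orientation; "wrist_force": force on the tool from outside, world axes, zero at the start; "wrist_torque": the same for the moment, N m; "width": finger opening in m.
Only numpy, scipy, OpenCV 4.12 (cv2) and the standard library are available. Lean on these libraries where they do the work, as an engineer would, in place of code of your own. Each camera call takes 0.05 s, during which the arm holds its last target.

### The job

Vent the extraction tank: grip the vent coupler, lift it off its parking post, press it squarely onto the tilted steel nipple on the tank's lid until it snaps over the latch balls, and push the spring collar all the way down. Keep gripping and pushing so that the collar stays fully down: the job finishes while you are holding it there, so do not let go. Do not knock over or push away the bottle, the beaker or the screw cap.

Things in the scene. Friction and masses are not known exactly. Their poses are not given: they have to be found in the camera images.
- coupler: The vent coupler, loose, about 180 g, 92 mm tall, standing mouth down over the post of its stand. From the bottom: round steel sleeve 30 mm across, 34 mm high; square aluminium grip 30 x 30 mm, from 34 to 84 mm; round button 16 mm across, 8 mm high. Origin: centre of the rim of the mouth, underneath; z up its axis to the button, x and y square to the flats of the grip.
- coupler_grip (a point): Centre of the coupler's square grip, on its axis, 59 mm above its mouth; axes as the coupler's. Take it here, across two opposite flats (30 mm).
- coupler_mouth (a point): Centre of the coupler's mouth (lower rim), the same point and axes as the coupler's origin. The bore is 19 mm wide for the first 2 mm, then a lip 16 mm wide to 5 mm depth, then a chamber 22 mm wide to 26 mm depth.
- stand: Parking stand of the coupler, fixed: grey plate 70 x 70 x 12 mm with a steel post of 12 mm diameter, its tip 20 mm above the plate; the coupler's rim rests on the plate. Origin: centre of the underside; z up. Lift the coupler more than 25 mm to clear the post.
- tank: The extraction tank, fixed: glass with a white lid of 140 x 220 mm (x, y), top 110 mm above the bench. Origin: centre of the underside; z up. Five white stopcocks stand 20 mm above the lid. The nipple stands at (-35, -60) mm in x, y of the tank and leans 0.42 rad (24 degrees) from vertical towards the tank's -x, roughly towards the robot.
- nipple_seat (a point): Foot of the nipple's steel stem, on its axis, in the top of a white boss 42 mm across, 130 mm above the bench; z runs out along the tilted axis. Stem 14 mm across up to 27 mm, tapering to 8 mm at 33 mm. Four latch balls, centres at 21 mm, stand 3 mm out of it. Dark sliding collar round it, 32 mm across, 10 mm high, top at 20 mm when free, 12 mm when down: there a seated coupler's mouth is.
- nipple_tip (a point): The free end of the nipple's stem, 33 mm from nipple_seat along the nipple's axis; same axes.
- collar (a joint): Travel of the spring collar on the nipple, m: 0 free (up), 0.008 fully down on its stop. The coupler's rim pushes it. The balls first resist with about 5 N as the mouth passes them, then the spring with 8 to 10 N; between 4 and 6.5 mm the balls snap into the chamber and the push drops to about 4 N, then rises to 12 N at the stop. If let go, the spring lifts coupler and collar back to about 0.0055.
- bottle: Bystander: closed white plastic bottle, 54 mm diameter, 110 mm tall, standing. Origin: centre of the underside, z up.
- beaker: Bystander: glass beaker, 60 mm wide, 75 mm tall, standing. Origin: centre of the underside, z up.
- screwcap: Bystander: screw cap, 36 mm diameter, 13 mm high, lying flat. Origin: centre of the underside, z up.
There are look-alikes about, which are no part of the job. There is more than one size of the stand; the one meant has the size given above.

How it is judged:
By the outcome, as a careful person would: the job done as asked, in the order asked, and still so for the second after the job is handed in, while the arm keeps its last pose, push and grip.
It also fails if it takes over 40 s, if anything falls off the work surface, if the arm or the gripper's body presses on something with over 40 N, if the wrist force passes 120 N, or if a joint passes its speed limit or range.

## Working session

There is one attempt and no reset: what is moved stays moved. The work goes in short steps, Python scripts to look and compute and a tool call to move; the robot and the scene stay as the last step left them, time stands still between calls to the robot, and variables do not carry over. Pictures are saved under pics/ and viewed, and the job is handed in when it is done.

Besides the shell and the picture viewer there is one more tool, called after ">>>" as name(argument=value, ...) on one line, values as JSON. step_arm: Moves the arm, as the interface text tells. Its arguments: {"type":"object","properties":{"motion":{"type":"string"}},"required":["motion"]}

```bash
mkdir -p pics; ls; python3 - <<'E'
from bench import robot, snapshot, camera_params
import cv2
for n in("side","top"):
    im=snapshot(n); cv2.imwrite(f"pics/{n}0.png",im[:,:,::-1])
    p=camera_params(n); print(n,p)
print(robot.get_obs())
E
```

```text
pics
side {'fx': 392.20849742303744, 'fy': 392.20849742303744, 'cx': 255.29288423575383, 'cy': 185.6292532345983, 'R': array([[-0.98683043, -0.16090865,  0.01655608],
       [-0.12441099,  0.68958921, -0.71343439],
       [ 0.10338087, -0.70609853, -0.70052642]]), 't': array([0.54982364, 0.14153349, 0.78749855])}
top {'fx': 363.55491412830344, 'fy': 363.55491412830344, 'cx': 252.03333140603067, 'cy': 192.70830470181357, 'R': array([[ 0.01529806, -0.99981186, -0.01192534],
       [-0.99847288, -0.01464221, -0.05326831],
       [ 0.05308368,  0.01272203, -0.99850903]]), 't': array([0.00264174, 0.55265235, 0.8937306 ])}
{'time': 0.1, 'joint_positions': array([ 1.17594058e+00,  8.79006238e-02,  1.37204603e+00,  9.48220894e-06,
        1.68358676e+00, -1.03123160e-01]), 'qvel': array([ 0.00135669, -0.00152755, -0.004447  ,  0.0015699 , -0.00090357,
       -0.0016848 ]), 'joint_torque': array([ 1.70783394e-03, -3.41249299e+01, -3.03302550e+01,  7.18916254e-02,
        3.04161001e-02, -8.06641947e-05]), 'tool_pos': array([0.1580044 , 0.52628779, 0.18543953]), 'ee_rot': array([ 3.03361368,  1.56885555, -1.97050683]), 'wrist_force': array([ 0.47550659,  1.27816856, -0.02941196]), 'wrist_torque': array([0.0226723 , 0.03302274, 0.00673637]), 'width': 0.09433046191052648}
```

View pics/side0.png

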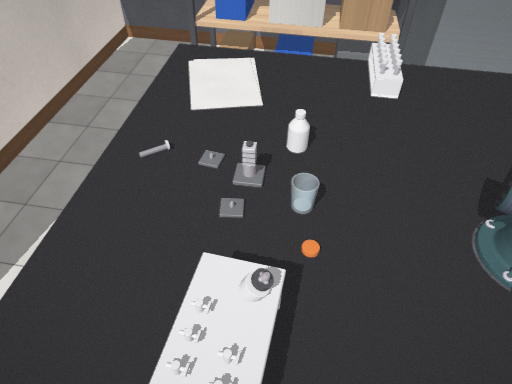

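View pics/top0.png

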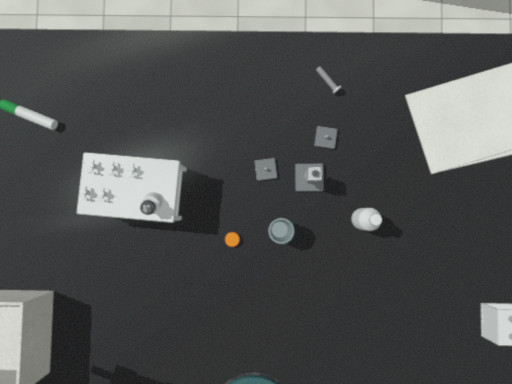

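```bash
python3 - <<'E'
import cv2,numpy as np
s=cv2.imread("pics/side0.png");t=cv2.imread("pics/top0.png")
a=cv2.resize(s[130:225,190:330],None,fx=5,fy=5,interpolation=cv2.INTER_CUBIC);cv2.imwrite("pics/c1.png",a)
a=cv2.resize(t[115:250,220:390],None,fx=4.4,fy=4.4,interpolation=cv2.INTER_CUBIC);cv2.imwrite("pics/c2.png",a)
a=cv2.resize(t[145:230,70:190],None,fx=6,fy=6,interpolation=cv2.INTER_CUBIC);cv2.imwrite("pics/c3.png",a)
a=cv2.resize(s[250:384,150:300],None,fx=4.4,fy=4.4,interpolation=cv2.INTER_CUBIC);cv2.imwrite("pics/c4.png",a)
E
```

```text
(no output)
```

View pics/c1.png

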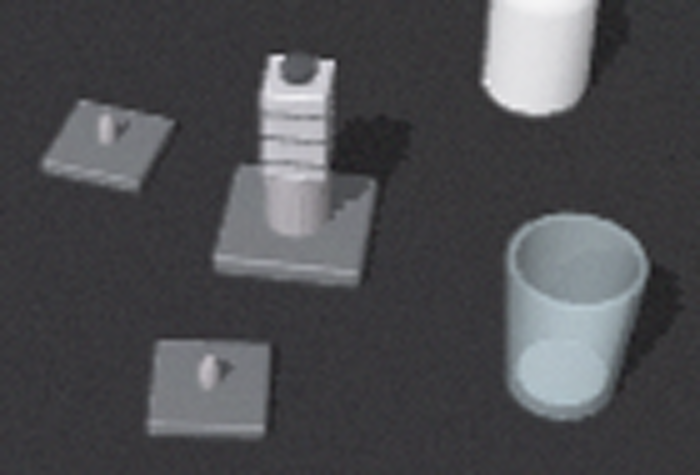

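View pics/c2.png

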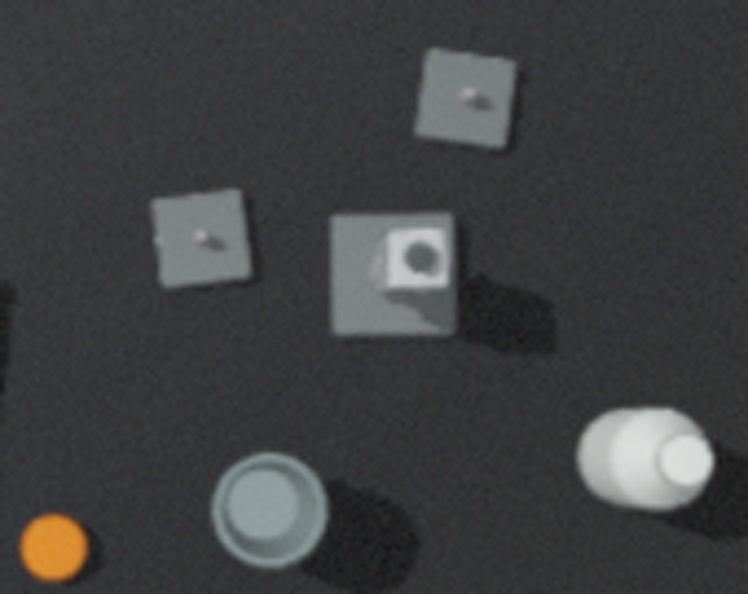

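View pics/c3.png

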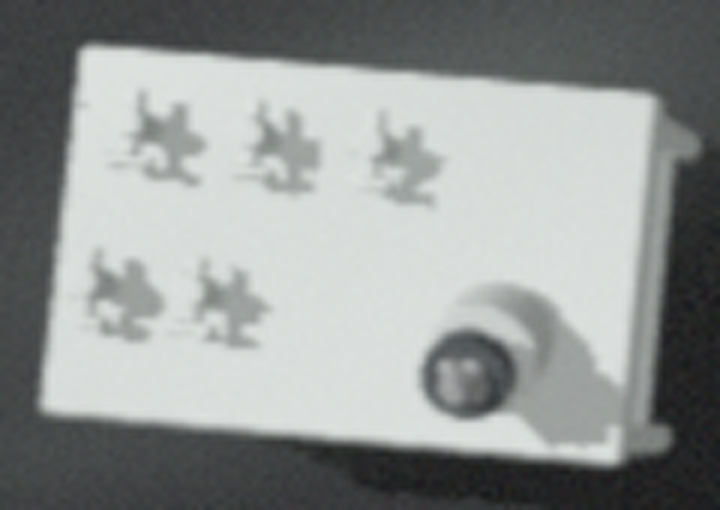

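View pics/c4.png

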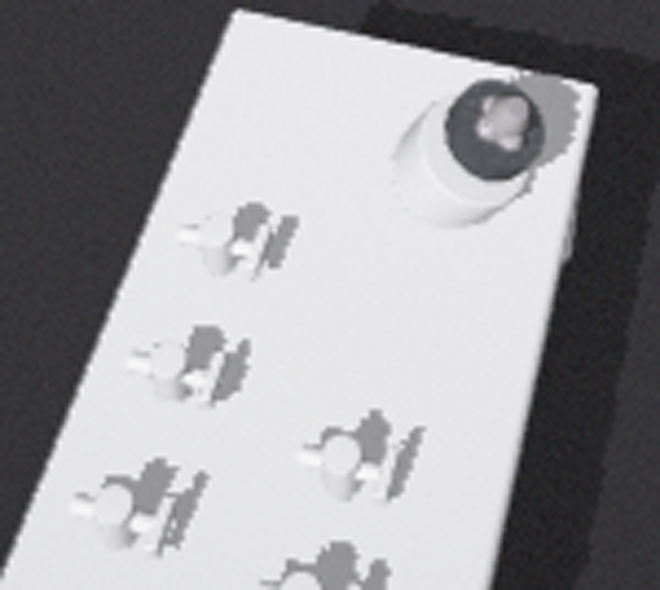

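```bash
cat > h.py <<'E'
import numpy as np,cv2
from bench import camera_params
P={n:camera_params(n) for n in("side","top")}
def ray(n,u,v):
    p=P[n];d=p["R"].T@np.array([(u-p["cx"])/p["fx"],(v-p["cy"])/p["fy"],1.]);return -p["R"].T@p["t"],d
def plane(n,uv,z):
    o,d=ray(n,*uv);return o+d*(z-o[2])/d[2]
def tri(us,ut):
    A=[];b=[]
    for n,u in(("side",us),("top",ut)):
        o,d=ray(n,*u);d=d/np.linalg.norm(d);M=np.eye(3)-d@d*0-np.outer(d,d);A.append(M);b.append(M@o)
    X=np.linalg.solve(A[0]+A[1],b[0]+b[1]);return X,[np.linalg.norm(A[i]@X-b[i]) for i in(0,1)]
def proj(n,X):
    p=P[n];c=p["R"]@np.asarray(X)+p["t"];return np.array([p["fx"]*c[0]/c[2]+p["cx"],p["fy"]*c[1]/c[2]+p["cy"]])
E
python3 - <<'E'
import cv2
from h import *
t=cv2.imread("pics/top0.png");s=cv2.imread("pics/side0.png")
def show(n,im,roi,lo,hi):
    x0,y0,x1,y1=roi;g=cv2.cvtColor(im[y0:y1,x0:x1],cv2.COLOR_BGR2GRAY)
    m=((g>=lo)&(g<=hi)).astype(np.uint8);cs,_=cv2.findContours(m,0,1)
    out=[]
    for c in cs:
        if cv2.contourArea(c)<12: continue
        r=cv2.minAreaRect(c+np.array([[x0,y0]]));out.append((cv2.contourArea(c),r,cv2.boxPoints(r).round(1).tolist()))
    for o in sorted(out,key=lambda o:-o[0])[:4]: print(n,o)
print("stand");show("top",t,(288,155,330,200),75,255)
print("small");show("top",t,(250,150,285,190),75,255);show("top",t,(308,118,345,155),75,255)
print("grip");show("top",t,(295,155,330,190),150,255)
print("lid");show("top",t,(70,145,190,225),150,255)
g=cv2.cvtColor(t,6);print(g[164:186,304:328])
print(g[196:218,136:162])
E
```

```text
stand
top (730.5, ((308.5, 177.0), (28.0, 27.0), 90.0), [[295.0, 163.0], [322.0, 163.0], [322.0, 191.0], [295.0, 191.0]])
small
top (402.0, ((265.16998291015625, 168.69000244140625), (20.930362701416016, 21.0717830657959), 81.8698959350586), [[253.3000030517578, 159.8000030517578], [274.1000061035156, 156.8000030517578], [277.1000061035156, 177.60000610351562], [256.20001220703125, 180.5]])
top (398.0, ((325.2299499511719, 136.88998413085938), (21.0717830657959, 20.647518157958984), 8.130102157592773), [[313.29998779296875, 145.60000610351562], [316.29998779296875, 125.19999694824219], [337.1000061035156, 128.1999969482422], [334.20001220703125, 148.60000610351562]])
grip
top (154.0, ((313.0, 173.0), (12.0, 16.0), 90.0), [[305.0, 167.0], [321.0, 167.0], [321.0, 179.0], [305.0, 179.0]])
lid
top (5846.5, ((127.69548797607422, 186.77154541015625), (97.99213409423828, 61.85021209716797), 5.013113498687744), [[76.19999694824219, 213.3000030517578], [81.5999984741211, 151.6999969482422], [179.1999969482422, 160.1999969482422], [173.8000030517578, 221.89999389648438]])
[[117 117 117 117 120
[... 3900 characters left out ...]
68  62  77
  116 144 156 157 157 158 161 160]
 [220 220 220 221 215 191 144 112 119 124 115  94  83  81  73  62  71 105
  134 149 159 158 159 159 158 159]
 [221 220 221 220 219 212 193 157 131 111 101  92  87  81  81  97 125 150
  162 166 163 160 158 159 159 159]
 [221 221 219 220 220 220 215 208 195 167 135 122 120 130 151 183 204 207
  208 206 192 168 161 158 161 160]
 [221 221 220 221 221 221 220 220 216 210 205 204 203 206 208 214 220 220
  219 218 213 195 166 161 160 160]
 [221 221 220 221 222 220 221 220 221 220 219 219 220 219 219 220 220 221
  219 221 219 213 195 167 161 158]
 [220 220 221 219 219 221 221 220 221 222 220 221 221 220 220 220 221 220
  220 220 220 220 214 193 168 160]]
```

```bash
python3 - <<'E'
import cv2
from h import *
t=cv2.imread("pics/top0.png");s=cv2.imread("pics/side0.png")
K=6
def quad(n,im,roi,lo,hi,z,eps=.03):
    x0,y0,x1,y1=roi;g=cv2.cvtColor(im[y0:y1,x0:x1],6).astype(np.float32)
    g=cv2.resize(g,None,fx=K,fy=K,interpolation=cv2.INTER_LINEAR)
    m=((g>=lo)&(g<=hi)).astype(np.uint8);cs,_=cv2.findContours(m,0,1);c=max(cs,key=cv2.contourArea)
    c=cv2.convexHull(c).reshape(-1,2)
    uv=(c+.5)/K-.5+[x0,y0]
    W=np.array([plane(n,q,z) for q in uv])[:,:2].astype(np.float32)
    r=cv2.minAreaRect(W);print(n,z,"ctr",np.round(r[0],4),"size",np.round(r[1],4),"ang",r[2])
    return uv
print("cams",[(-P[n]["R"].T@P[n]["t"]).round(3) for n in P])
print("stand");quad("top",t,(286,153,332,202),82,255,.012)
print("small");quad("top",t,(250,150,285,190),80,255,.01);quad("top",t,(308,118,345,155),80,255,.01)
print("grip");quad("top",t,(300,158,330,185),165,255,.096)
print("lid");quad("top",t,(70,145,183,225),190,255,.110)
def dark(n,im,roi,thr):
    x0,y0,x1,y1=roi;g=cv2.cvtColor(im[y0:y1,x0:x1],6).astype(np.float32)
    g=cv2.resize(g,None,fx=K,fy=K,interpolation=cv2.INTER_LINEAR)
    m=(g<thr).astype(np.uint8);cs,_=cv2.findContours(m,0,1);c=max(cs,key=cv2.contourArea);c=cv2.convexHull(c)
    e=cv2.fitEllipse(c);f=lambda q:(np.array(q)+.5)/K-.5+[x0,y0]
    print(n,"ellipse",f(e[0]),np.array(e[1])/K,e[2]);return f(e[0])
print("collar");ct=dark("top",t,(138,196,158,216),128);cs=dark("side",s,(246,262,280,294),100)
print(tri(cs,ct))
print("button");bt=dark("top",t,(308,166,321,180),145);bs=dark("side",s,(240,137,262,150),120);print(tri(bs,bt))
for z in(.1,.104): print(plane("top",bt,z),plane("side",bs,z))
g=cv2.cvtColor(s,6);print(g[138:190,236:264])
E
```

```text
cams [array([0.479, 0.547, 0.644]), array([ 0.504, -0.001,  0.922])]
stand
top 0.012 ctr [ 0.5949 -0.1304] size [0.0703 0.0707] ang 1.224210262298584
small
top 0.01 ctr [ 0.614  -0.0208] size [0.053  0.0541] ang 8.40047836303711
top 0.01 ctr [ 0.6972 -0.1718] size [0.0539 0.0531] ang 82.26597595214844
grip
top 0.096 ctr [ 0.5953 -0.1308] size [0.0293 0.0299] ang 0.8148893713951111
lid
top 0.11 ctr [0.5572 0.2896] size [0.2161 0.1374] ang 85.79666900634766
collar
top ellipse [148.07864253 206.93254217] [14.22563553 15.71921285] 89.93759155273438
side ellipse [261.96430461 279.35188166] [21.34870402 21.81415812] 131.31472778320312
(array([0.51174583, 0.23280078, 0.14078806]), [np.float64(0.00013366593032130403), np.float64(0.00013366593032152204)])
button
top ellipse [315.63036601 173.40333176] [6.89542961 8.40287781] 118.52256774902344Traceback (most recent call last):
  File "<stdin>", line 27, in <module>
  File "<stdin>", line 23, in dark
cv2.error: OpenCV(4.12.0) /io/opencv/modules/imgproc/src/shapedescr.cpp:361: error: (-201:Incorrect size of input array) There should be at least 5 points to fit the ellipse in function 'fitEllipseNoDirect'
```

```bash
cat >> h.py <<'E'
from scipy.spatial.transform import Rotation as Rt
from bench import robot
def cur(v=True):
    o=robot.get_obs();R=Rt.from_euler("xyz",o["ee_rot"]).as_matrix()
    if v: print("t",o["time"],"p",o["tool_pos"].round(4),"w",round(o["width"],4),"F",o["wrist_force"].round(1),"T",o["wrist_torque"].round(2),"q",o["joint_positions"].round(3))
    return o["tool_pos"],R
def go(p,xax,zax):
    p0,R0=cur();x=np.array(xax)/np.linalg.norm(xax);z=np.array(zax)-np.dot(zax,x)*x;z/=np.linalg.norm(z)
    R1=np.stack([x,np.cross(z,x),z],1)
    d=R0.T@(np.array(p)-p0)*100;r=Rt.from_matrix(R0.T@R1).as_rotvec()
    print("shift cm (old axes)",d.round(2),"shift in new axes",(R1.T@(np.array(p)-p0)*100).round(2),"rotvec",r.round(4),"deg",np.degrees(np.linalg.norm(r)).round(2))
E
python3 - <<'E'
from h import *
p,R=cur();print(R.round(3))
print(proj("top",p),proj("top",p-R[:,0]*.1))
go([.595,-.1305,.25],[0,0,-1],[.02,-1,0])
go([.595,-.1305,.25],[0,0,-1],[-.02,1,0])
go([.595,-.1305,.25],[0,0,-1],[1,.02,0])
go([.595,-.1305,.25],[0,0,-1],[-1,-.02,0])
tip=np.array([.5179,.2323,.13])+.033*np.array([-.4067,.0299,.913]);print(tip,proj("top",tip),proj("side",tip))
E
```

```text
t 0.1 p [0.158  0.5263 0.1854] w 0.0943 F [ 0.5  1.3 -0. ] T [0.02 0.03 0.01] q [ 1.176  0.088  1.372  0.     1.684 -0.103]
[[-0.001 -0.958  0.288]
 [-0.002  0.288  0.958]
 [-1.     0.    -0.002]]
[-10.88822248 382.26273628] [-53.76912859 409.45227002]
t 0.1 p [0.158  0.5263 0.1854] w 0.0943 F [ 0.5  1.3 -0. ] T [0.02 0.03 0.01] q [ 1.176  0.088  1.372  0.     1.684 -0.103]
shift cm (old axes) [ -6.37 -60.74 -50.35] shift in new axes [-6.46 42.38 66.54] rotvec [ 2.8299e+00 -7.0000e-04  2.7000e-03] deg 162.14
t 0.1 p [0.158  0.5263 0.1854] w 0.0943 F [ 0.5  1.3 -0. ] T [0.02 0.03 0.01] q [ 1.176  0.088  1.372  0.     1.684 -0.103]
shift cm (old axes) [ -6.37 -60.74 -50.35] shift in new axes [ -6.46 -42.38 -66.54] rotvec [-0.3117 -0.0019 -0.0005] deg 17.86
t 0.1 p [0.158  0.5263 0.1854] w 0.0943 F [ 0.5  1.3 -0. ] T [0.02 0.03 0.01] q [ 1.176  0.088  1.372  0.     1.684 -0.103]
shift cm (old axes) [ -6.37 -60.74 -50.35] shift in new axes [ -6.46 -66.54  42.38] rotvec [ 1.2591e+00 -1.8000e-03  1.0000e-03] deg 72.14
t 0.1 p [0.158  0.5263 0.1854] w 0.0943 F [ 0.5  1.3 -0. ] T [0.02 0.03 0.01] q [ 1.176  0.088  1.372  0.     1.684 -0.103]
shift cm (old axes) [ -6.37 -60.74 -50.35] shift in new axes [ -6.46  66.54 -42.38] rotvec [-1.8825e+00 -1.1000e-03 -2.0000e-03] deg 107.86
[0.5044789 0.2332867 0.160129 ] [145.00616463 210.32367745] [267.21187278 273.02699042]
```

>>> step_arm(motion="100 -3.8 0 0 0 0 0;100 -3.8 0 0 0 0 0;100 -3.8 0 0 0 0 0;100 0 0 0 0.12 0 0;100 0 0 0 0.12 0 0;100 0 0 0 0.12 0 0;100 0 0 0 0.12 0 0;100 0 0 0 0.12 0 0;100 0 0 0 0.12 0 0;100 0 0 0 0.12 0 0;100 0 0 0 0.12 0 0;100 0 0 0 0.12 0 0;100 0 0 0 0.12 0 0;100 0 0 0 0.06 0 0;100 0 0 0 0 0 0")

```text
time: 1.35
tool_pos: [0.1582, 0.5266, 0.2998]
ee_rot: [-1.941, 1.57, -1.923]
wrist_force: [-0.3, 0.0, 0.1]
width: 0.0939
```

```bash
python3 - <<'E'
from h import *
go([.595,-.1305,.30],[0,0,-1],[1,.02,0])
E
```

```text
t 1.35 p [0.1582 0.5266 0.2998] w 0.0939 F [-0.3  0.   0.1] T [-0.05  0.05 -0.01] q [ 1.176  0.094  1.14  -0.     1.908  1.158]
shift cm (old axes) [ 4.000e-02 -6.649e+01  4.249e+01] shift in new axes [-2.000e-02 -6.657e+01  4.236e+01] rotvec [-0.0019 -0.0004  0.0011] deg 0.13
```

>>> step_arm(motion="100 0 -3.3 2.1 0 0 0;100 0 -3.3 2.1 0 0 0;100 0 -3.3 2.1 0 0 0;100 0 -3.3 2.1 0 0 0;100 0 -3.3 2.1 0 0 0;100 0 -3.3 2.1 0 0 0;100 0 -3.3 2.1 0 0 0;100 0 -3.3 2.1 0 0 0;100 0 -3.3 2.1 0 0 0;100 0 -3.3 2.1 0 0 0;100 0 -3.3 2.1 0 0 0;100 0 -3.3 2.1 0 0 0;100 0 -3.3 2.1 0 0 0;100 0 -3.3 2.1 0 0 0;100 0 -3.3 2.1 0 0 0;100 0 -3.3 2.1 0 0 0;100 0 -3.3 2.1 0 0 0;100 0 -3.3 2.1 0 0 0;100 0 -3.3 2.1 0 0 0;100 0 -3.3 2.1 0 0 0")

```text
time: 3.02
tool_pos: [0.5913, -0.1269, 0.3]
ee_rot: [2.453, 1.57, 2.474]
wrist_force: [0.9, 0.9, 1.6]
width: 0.094
```

```bash
python3 - <<'E'
from h import *
from bench import snapshot
go([.595,-.1305,.15],[0,0,-1],[1,.02,0])
a=snapshot("side");cv2.imwrite("pics/s1.png",a[:,:,::-1])
E
```

```text
t 3.0167 p [ 0.5913 -0.1269  0.3   ] w 0.094 F [0.9 0.9 1.6] T [-0.07  0.01 -0.  ] q [-0.305  0.222  0.995  0.     1.926 -0.326]
shift cm (old axes) [15.   -0.37  0.37] shift in new axes [15.   -0.36  0.36] rotvec [ 0.0007 -0.0006 -0.0005] deg 0.06
```

View pics/s1.png

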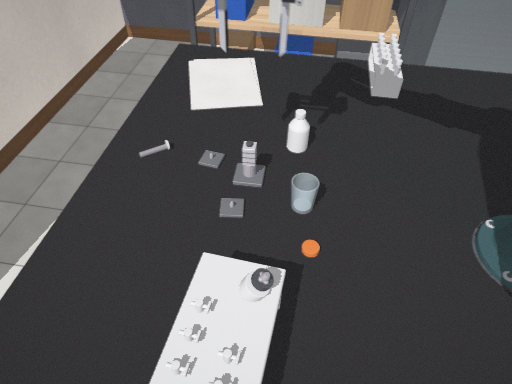

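>>> step_arm(motion="100 3 -0.4 0.4 0 0 0;100 4 0 0 0 0 0;100 4 0 0 0 0 0;100 4 0 0 0 0 0;100 0 0 0 0 0 0;100 0 0 0 0 0 0")

```text
time: 3.57
tool_pos: [0.5922, -0.1281, 0.1468]
ee_rot: [2.796, 1.562, 2.816]
wrist_force: [0.9, 1.2, 1.1]
width: 0.0938
```

```bash
python3 - <<'E'
from h import *
from bench import snapshot
go([.595,-.1305,.071],[0,0,-1],[1,.02,0])
a=snapshot("side");b=snapshot("top")
a=cv2.resize(a[100:200,200:320],None,fx=5,fy=5,interpolation=2)[:,:,::-1];cv2.imwrite("pics/s2.png",a)
b=cv2.resize(b[110:230,240:400],None,fx=5,fy=5,interpolation=2)[:,:,::-1];cv2.imwrite("pics/t2.png",b)
E
```

```text
t 3.5667 p [ 0.5922 -0.1281  0.1468] w 0.0938 F [0.9 1.2 1.1] T [-0.02  0.06 -0.01] q [-0.307  0.229  1.288  0.     1.634 -0.327]
shift cm (old axes) [ 7.57 -0.27  0.34] shift in new axes [ 7.58 -0.24  0.27] rotvec [ 0.0001 -0.0082 -0.003 ] deg 0.5
```

View pics/s2.png

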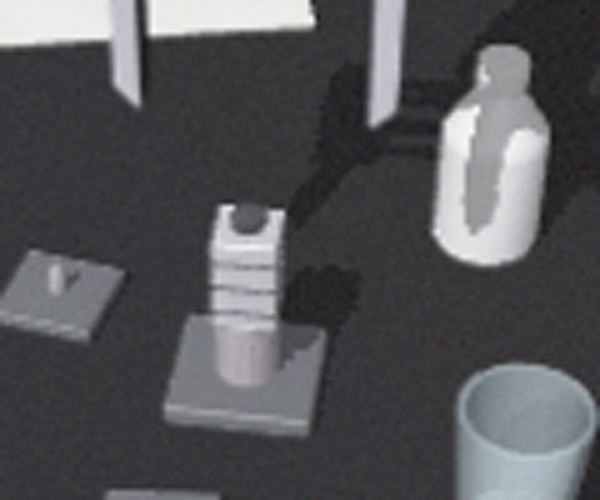

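View pics/t2.png

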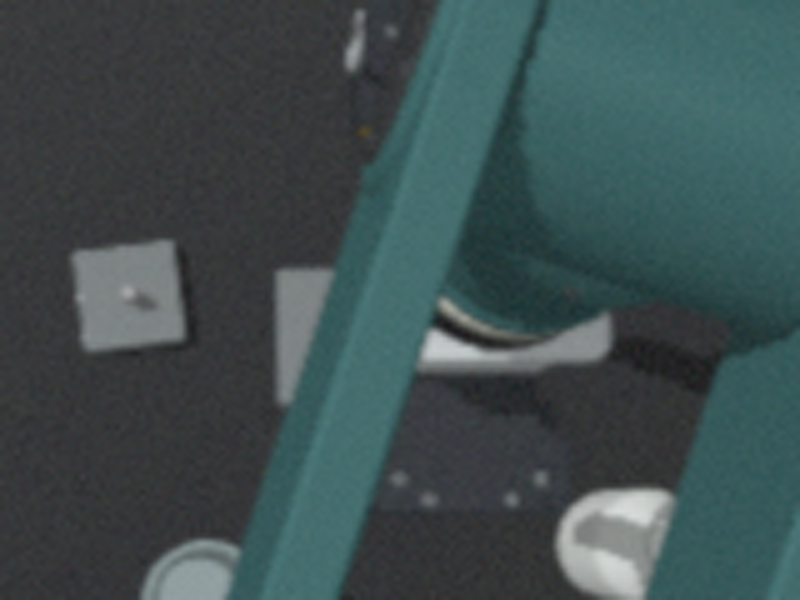

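>>> step_arm(motion="100 2.5 -0.2 0.3 0 -0.008 -0.003;100 2.5 0 0 0 0 0;100 2.4 0 0 0 0 0;100 0 0 0 0 0 0;100 0 0 0 0 0 0;100 0 0 0 0 0 0")

```text
time: 4.17
tool_pos: [0.601, -0.1319, 0.081]
ee_rot: [-0.336, 1.555, -0.317]
wrist_force: [0.4, -0.3, 0.9]
width: 0.0937
```

```bash
python3 - <<'E'
from h import *
from bench import snapshot
go([.595,-.1305,.071],[0,0,-1],[1,.02,0])
a=snapshot("side")
a=cv2.resize(a[100:200,200:320],None,fx=5,fy=5,interpolation=2)[:,:,::-1];cv2.imwrite("pics/s3.png",a)
E
```

```text
t 4.1667 p [ 0.601  -0.1319  0.081 ] w 0.0937 F [ 0.4 -0.3  0.9] T [-0.06  0.07 -0.01] q [-0.308  0.26   1.382 -0.     1.484 -0.327]
shift cm (old axes) [ 0.99  0.16 -0.61] shift in new axes [ 1.    0.15 -0.6 ] rotvec [-0.0007  0.0149  0.0052] deg 0.91
```

View pics/s3.png

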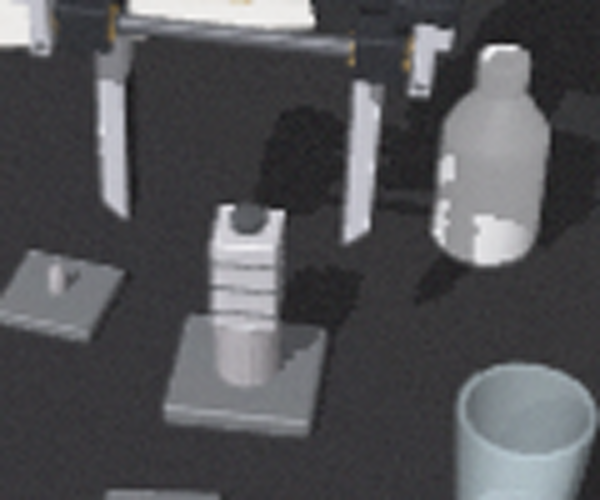

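>>> step_arm(motion="100 0 0 0 0 0 0;100 0 0 0 0 0 0;100 0 0 0 0 0 0")

```text
time: 4.47
tool_pos: [0.5989, -0.1313, 0.0779]
ee_rot: [-0.343, 1.56, -0.324]
wrist_force: [0.6, -0.1, 0.7]
width: 0.0938
```

```bash
python3 - <<'E'
from h import *
print(robot.get_obs()["qvel"])
go([.595,-.1305,.071],[0,0,-1],[1,.02,0])
E
```

```text
[ 0.00233483  0.00731621  0.01510088 -0.0002464  -0.00310857 -0.00090389]
t 4.4667 p [ 0.5989 -0.1313  0.0779] w 0.0938 F [ 0.6 -0.1  0.7] T [-0.05  0.04 -0.  ] q [-0.308  0.261  1.387 -0.     1.483 -0.327]
shift cm (old axes) [ 0.68  0.09 -0.4 ] shift in new axes [ 0.69  0.09 -0.39] rotvec [-0.001   0.0101  0.0036] deg 0.62
```

>>> step_arm(motion="100 0.6 0 0 0 0 0;100 0 0 0 0 0 0;100 0 0 0 0 0 0;100 0 0 0 0 0 0;100 0 0 0 0 0 0;100 0 0 0 0 0 0;100 0 0 0 0 0 0;100 0 0 0 0 0 0;100 0 0 0 0 0 0")

```text
time: 5.22
tool_pos: [0.5983, -0.1311, 0.0705]
ee_rot: [-0.344, 1.562, -0.325]
wrist_force: [-0.9, 0.5, 0.8]
width: 0.0941
```

```bash
python3 - <<'E'
from h import *
print(robot.get_obs()["qvel"])
go([.595,-.1305,.071],[0,0,-1],[1,.02,0])
E
```

```text
[-8.68116406e-04 -2.68487841e-03  2.99489243e-03 -8.28523807e-04
 -1.28180330e-03 -6.59286685e-05]
t 5.2167 p [ 0.5983 -0.1311  0.0705] w 0.0941 F [-0.9  0.5  0.8] T [-0.06  0.06 -0.02] q [-0.308  0.266  1.396 -0.     1.471 -0.327]
shift cm (old axes) [-0.05  0.07 -0.33] shift in new axes [-0.05  0.07 -0.33] rotvec [-0.001   0.0081  0.0029] deg 0.5
```

>>> step_arm(motion="100 0 0 -0.3 0 0.008 0.003;100 0 0 0 0 0 0;100 0 0 0 0 0 0;100 0 0 0 0 0 0;100 0 0 0 0 0 0;100 0 0 0 0 0 0")

```text
time: 5.72
tool_pos: [0.5953, -0.1312, 0.0704]
ee_rot: [1.012, 1.571, 1.031]
wrist_force: [-1.0, 0.1, -0.2]
width: 0.0941
```

```bash
python3 - <<'E'
from h import *
from bench import snapshot
go([.595,-.1305,.071],[0,0,-1],[1,.02,0])
a=snapshot("side")
a=cv2.resize(a[100:200,200:320],None,fx=5,fy=5,interpolation=2)[:,:,::-1];cv2.imwrite("pics/s4.png",a)
E
```

```text
t 5.7167 p [ 0.5953 -0.1312  0.0704] w 0.0941 F [-1.   0.1 -0.2] T [-0.08  0.01  0.01] q [-0.31   0.267  1.395  0.     1.48  -0.329]
shift cm (old axes) [-0.06  0.07 -0.03] shift in new axes [-0.06  0.07 -0.03] rotvec [-0.001   0.0001 -0.0001] deg 0.06
```

View pics/s4.png

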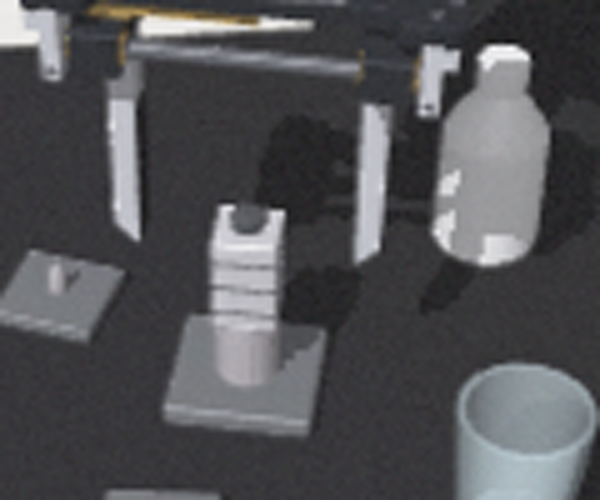

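```bash
python3 - <<'E'
from h import *
c=lambda X:((proj("side",X)-[200,100])*5+2).round(0)
for dx in(-.047,.047,-.015,.015):
  for dy in(-.008,.008): print(dx,dy,c([.5953+dx,-.1312+dy,.0515]))
print("button top",c([.595,-.1305,.104]),"grip bottom front",c([.58,-.1155,.046]),c([.61,-.1155,.046]))
E
```

```text
-0.047 -0.008 [348. 302.]
-0.047 0.008 [343. 324.]
0.047 -0.008 [148. 278.]
0.047 0.008 [141. 300.]
-0.015 -0.008 [279. 293.]
-0.015 0.008 [274. 316.]
0.015 -0.008 [216. 286.]
0.015 0.008 [209. 308.]
button top [245. 212.] grip bottom front [271. 336.] [207. 328.]
```

```bash
python3 - <<'E'
from h import *
for nm,p in(("s1",(.5913,-.1269,.300)),("s2",(.5922,-.1281,.1468)),("s4",(.5953,-.1312,.0704))):
  print(nm,[[tuple(proj("side",np.array(p)+[dx,dy,-.019]).round(1)) for dy in(-.008,.008)] for dx in(-.047,.047,-.0595,.0595)])
a=cv2.imread("pics/s1.png")[0:80,190:310];cv2.imwrite("pics/s1c.png",cv2.resize(a,None,fx=5,fy=5,interpolation=2))
E
```

```text
s1 [[(np.float64(275.9), np.float64(69.5)), (np.float64(274.9), np.float64(73.7))], [(np.float64(227.3), np.float64(64.9)), (np.float64(225.5), np.float64(68.9))], [(np.float64(282.5), np.float64(70.2)), (np.float64(281.5), np.float64(74.3))], [(np.float64(220.9), np.float64(64.3)), (np.float64(219.0), np.float64(68.3))]]
s2 [[(np.float64(271.8), np.float64(134.3)), (np.float64(270.8), np.float64(138.8))], [(np.float64(229.3), np.float64(129.5)), (np.float64(227.8), np.float64(133.9))], [(np.float64(277.5), np.float64(134.9)), (np.float64(276.6), np.float64(139.4))], [(np.float64(223.8), np.float64(128.9)), (np.float64(222.1), np.float64(133.2))]]
s4 [[(np.float64(269.1), np.float64(160.0)), (np.float64(268.2), np.float64(164.5))], [(np.float64(229.3), np.float64(155.2)), (np.float64(227.8), np.float64(159.6))], [(np.float64(274.5), np.float64(160.6)), (np.float64(273.6), np.float64(165.1))], [(np.float64(224.0), np.float64(154.6)), (np.float64(222.5), np.float64(159.0))]]
```

View pics/s1c.png

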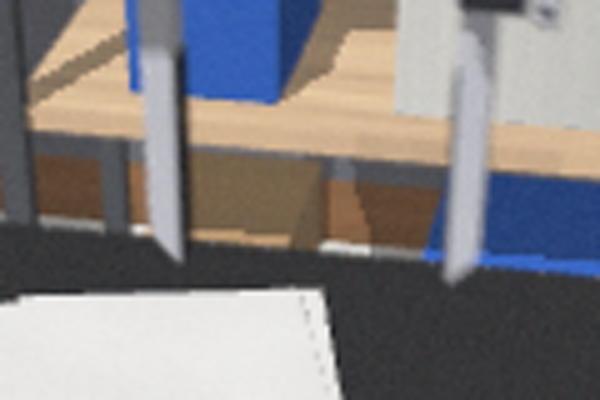

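```bash
python3 - <<'E'
from h import *
a=cv2.imread("pics/s4.png");b=cv2.convertScaleAbs(a,alpha=3.2,beta=-60);cv2.imwrite("pics/s4e.png",b)
E
```

```text
(no output)
```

View pics/s4e.png

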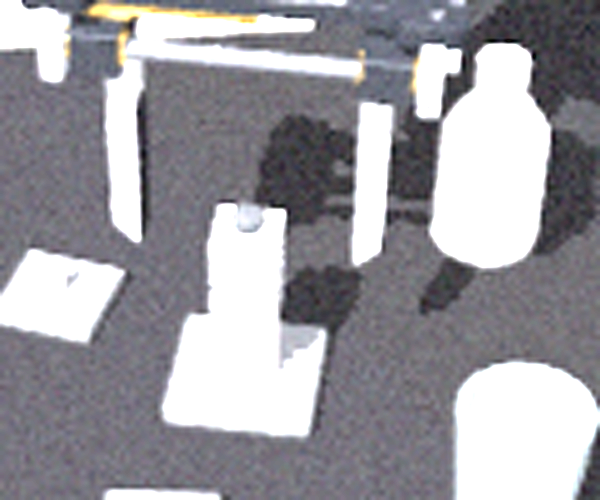

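```bash
python3 - <<'E'
from h import *
from bench import snapshot
a=snapshot("side")[:,:,::-1];b=snapshot("top")[:,:,::-1]
cv2.imwrite("pics/s5f.png",a)
cv2.imwrite("pics/s5.png",cv2.resize(a[30:180,180:340],None,fx=5,fy=5,interpolation=2))
cv2.imwrite("pics/t5.png",cv2.resize(b[80:384,180:512],None,fx=1.9,fy=1.9,interpolation=2))
E
```

```text
(no output)
```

View pics/s5.png

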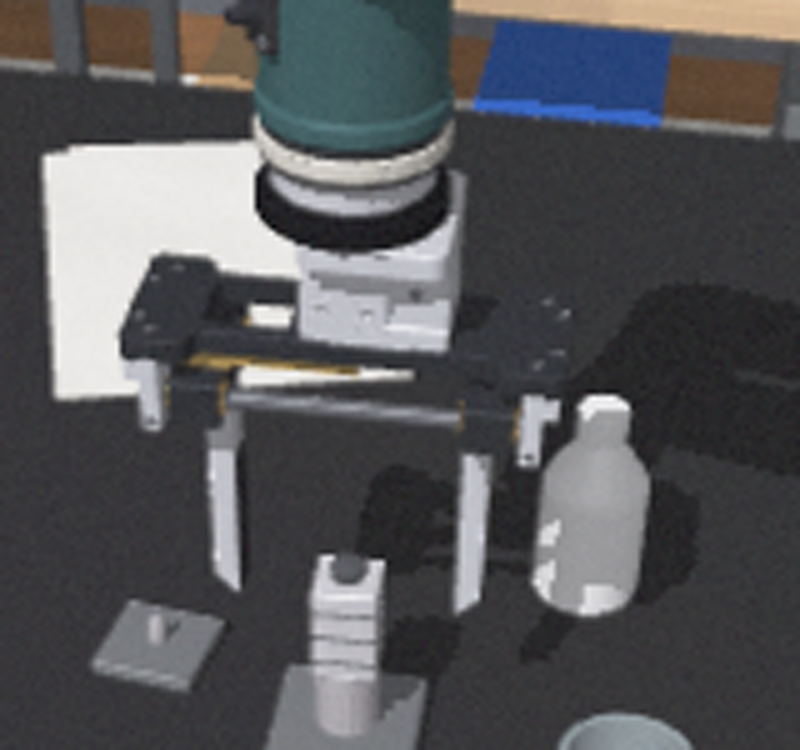

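View pics/t5.png

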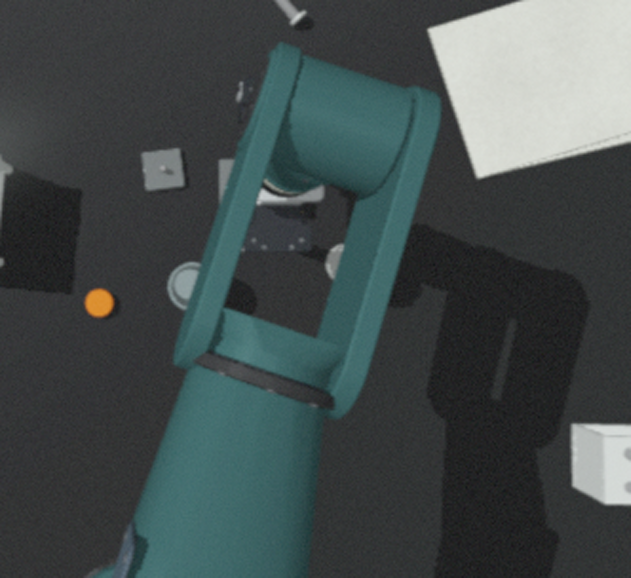

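```bash
python3 - <<'E'
from h import *
from bench import snapshot
a=cv2.imread("pics/s5f.png");b=snapshot("top")[:,:,::-1];cv2.imwrite("pics/t6f.png",b)
A=cv2.resize(a[75:125,255:315],None,fx=8,fy=8,interpolation=2);B=cv2.resize(b[180:225,300:350],None,fx=8,fy=8,interpolation=2)
A=cv2.convertScaleAbs(A,alpha=2);B=cv2.convertScaleAbs(B,alpha=2)
C=np.zeros((400,900,3),np.uint8);C[:A.shape[0],:A.shape[1]]=A;C[:B.shape[0],490:890]=B;cv2.imwrite("pics/scr.png",C[:, :800] if 0 else cv2.resize(C,(800,356)))
for X in([.614,-.0208,.01],[.6972,-.1718,.01],[.595,-.1305,.104]): print(X,proj("side",X),proj("top",X))
E
```

```text
[0.614, -0.0208, 0.01] [231.27691712 205.5751986 ] [265.01530985 168.64334863]
[0.6972, -0.1718, 0.01] [210.83775017 157.11139717] [325.23588183 136.70488117]
[0.595, -0.1305, 0.104] [248.68905867 141.9594284 ] [314.55233304 172.72229869]
```

View pics/scr.png

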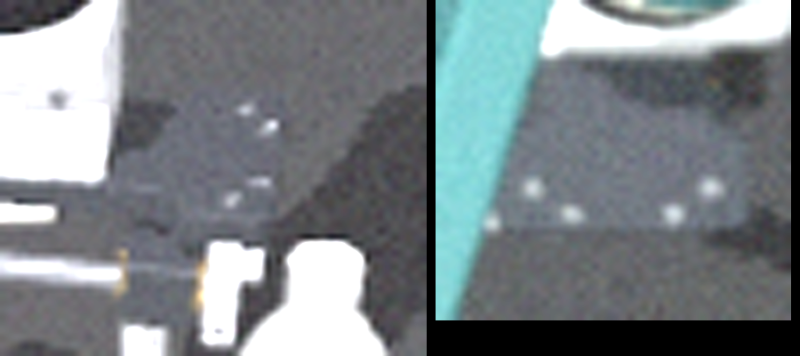

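```bash
python3 - <<'E'
from h import *
k=1.125/8
S=[(270,125),(262,182),(245,108),(231,200)];T=[(674,213),(572,213),(711,188),(534,188)]
for s,t in zip(S,T):
    print(tri((255+s[0]*k,75+s[1]*k),(300+t[0]*k-490/8,180+t[1]*k)))
E
```

```text
(array([ 0.50965683, -0.14728377,  0.22810082]), [np.float64(0.0009951750536452573), np.float64(0.0009951750536450368)])
(array([ 0.50922883, -0.12038395,  0.22630845]), [np.float64(0.0010240561552130772), np.float64(0.0010240561552129668)])
(array([ 0.51706502, -0.15742635,  0.22669017]), [np.float64(0.00044296742778697235), np.float64(0.00044296742778675085)])
(array([ 0.51624785, -0.11018889,  0.22609159]), [np.float64(0.0005554796862470894), np.float64(0.0005554796862468682)])
```

```bash
python3 - <<'E'
from h import *
for uv in((180+240/5,30+590/5),(180+456/5,30+612/5),(180+222/5,30+447/5),(180+478/5,30+455/5),(180+205/5,30+415/5),(180+375/5,30+345/5)):
  for y in(-.131,-.123):
    o,d=ray("side",*uv);X=o+d*(y-o[1])/d[1];print(uv,X.round(4))
E
```

```text
(228.0, 148.0) [ 0.6427 -0.131   0.0795]
(228.0, 148.0) [ 0.6407 -0.123   0.0861]
(271.2, 152.4) [ 0.5438 -0.131   0.0814]
(271.2, 152.4) [ 0.543 -0.123  0.088]
(224.4, 119.4) [ 0.648  -0.131   0.1569]
(224.4, 119.4) [ 0.646  -0.123   0.1626]
(275.6, 121.0) [ 0.5384 -0.131   0.167 ]
(275.6, 121.0) [ 0.5377 -0.123   0.1726]
(221.0, 113.0) [ 0.6547 -0.131   0.1723]
(221.0, 113.0) [ 0.6526 -0.123   0.1778]
(255.0, 99.0) [ 0.5827 -0.131   0.2147]
(255.0, 99.0) [ 0.5815 -0.123   0.2197]
```

>>> step_arm(motion="45 0 0 0 0 0 0;45 0 0 0 0 0 0;45 0 0 0 0 0 0;45 0 0 0 0 0 0;45 0 0 0 0 0 0")

```text
time: 6.33
tool_pos: [0.5953, -0.1312, 0.0704]
ee_rot: [1.296, 1.571, 1.314]
wrist_force: [-0.3, -0.0, 0.5]
width: 0.0645
```

```bash
python3 - <<'E'
from h import *
from bench import snapshot
go([.595,-.1305,.071],[0,0,-1],[1,.02,0])
a=snapshot("side")[:,:,::-1]
cv2.imwrite("pics/s6.png",cv2.resize(a[100:190,200:300],None,fx=6,fy=6,interpolation=2))
E
```

```text
t 6.3333 p [ 0.5953 -0.1312  0.0704] w 0.0645 F [-0.3 -0.   0.5] T [-0.07  0.05  0.  ] q [-0.31   0.267  1.395  0.     1.48  -0.329]
shift cm (old axes) [-0.06  0.07 -0.02] shift in new axes [-0.06  0.07 -0.02] rotvec [-0.001   0.     -0.0001] deg 0.06
```

View pics/s6.png

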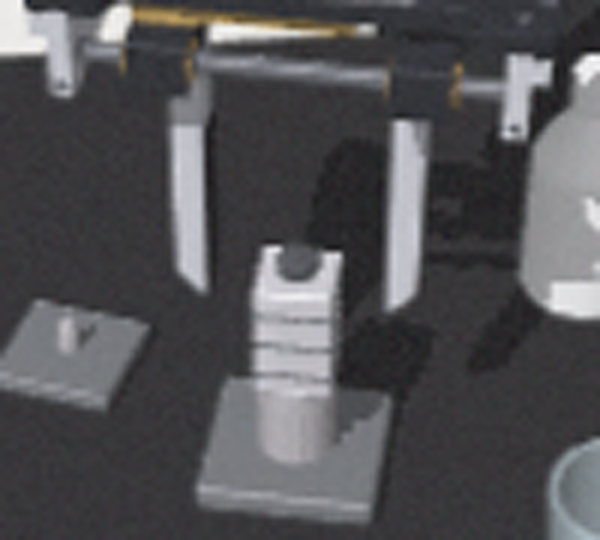

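>>> step_arm(motion="60 0.5 0.1 0 0 0 0;60 0.5 0 0 0 0 0;60 0.5 0 0 0 0 0;60 0.3 0 0 0 0 0;60 0 0 0 0 0 0;60 0 0 0 0 0 0;60 0 0 0 0 0 0;60 0 0 0 0 0 0;60 0 0 0 0 0 0")

```text
time: 7.13
tool_pos: [0.5955, -0.1303, 0.0528]
ee_rot: [-0.246, 1.57, -0.227]
wrist_force: [0.4, 0.7, -0.3]
width: 0.0563
```

```bash
python3 - <<'E'
from h import *
from bench import snapshot
go([.595,-.1305,.071],[0,0,-1],[1,.02,0])
a=snapshot("side")[:,:,::-1]
cv2.imwrite("pics/s7.png",cv2.resize(a[100:190,200:300],None,fx=6,fy=6,interpolation=2))
E
```

```text
t 7.1333 p [ 0.5955 -0.1303  0.0528] w 0.0563 F [ 0.4  0.7 -0.3] T [-0.1   0.06  0.05] q [-0.308  0.278  1.417  0.     1.446 -0.327]
shift cm (old axes) [-1.82 -0.02 -0.05] shift in new axes [-1.82 -0.02 -0.05] rotvec [-0.001   0.0007  0.0002] deg 0.07
```

View pics/s7.png

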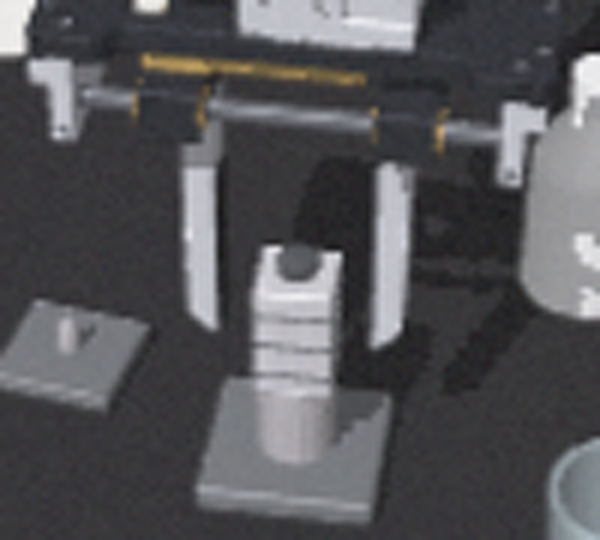

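>>> step_arm(motion="50 0.5 0 0 0 0 0;50 0.5 0 0 0 0 0;50 0.3 0 0 0 0 0;50 0 0 0 0 0 0;50 0 0 0 0 0 0;50 0 0 0 0 0 0;50 0 0 0 0 0 0;50 0 0 0 0 0 0")

```text
time: 7.85
tool_pos: [0.5954, -0.1303, 0.0397]
ee_rot: [-0.167, 1.57, -0.148]
wrist_force: [0.2, 0.5, -0.0]
width: 0.0469
```

```bash
python3 - <<'E'
from h import *
from bench import snapshot
go([.595,-.1305,.071],[0,0,-1],[1,.02,0])
a=snapshot("side")[:,:,::-1]
cv2.imwrite("pics/s8.png",cv2.resize(a[100:190,200:300],None,fx=6,fy=6,interpolation=2))
E
```

```text
t 7.85 p [ 0.5954 -0.1303  0.0397] w 0.0469 F [ 0.2  0.5 -0. ] T [-0.07  0.03  0.  ] q [-0.308  0.288  1.432  0.     1.421 -0.327]
shift cm (old axes) [-3.13 -0.02 -0.04] shift in new axes [-3.13 -0.02 -0.04] rotvec [-0.001   0.0005  0.0001] deg 0.06
```

View pics/s8.png

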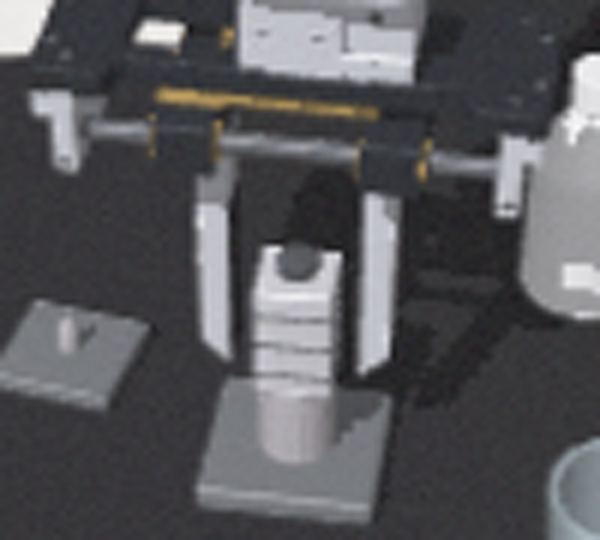

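>>> step_arm(motion="0 0 0 0 0 0 0;0 0 0 0 0 0 0;0 0 0 0 0 0 0;0 0 0 0 0 0 0;0 0 0 0 0 0 0;0 0 0 0 0 0 0;0 0 0 0 0 0 0")

```text
time: 8.48
tool_pos: [0.5954, -0.1302, 0.0395]
ee_rot: [0.221, 1.57, 0.24]
wrist_force: [0.4, -0.0, 0.7]
width: 0.0298
```

```bash
python3 - <<'E'
from h import *
from bench import snapshot
cur()
a=snapshot("side")[:,:,::-1]
cv2.imwrite("pics/s9.png",cv2.resize(a[100:190,200:300],None,fx=6,fy=6,interpolation=2))
E
```

```text
t 8.4833 p [ 0.5954 -0.1302  0.0395] w 0.0298 F [ 0.4 -0.   0.7] T [-0.05  0.03  0.01] q [-0.308  0.288  1.432  0.     1.421 -0.327]
```

View pics/s9.png

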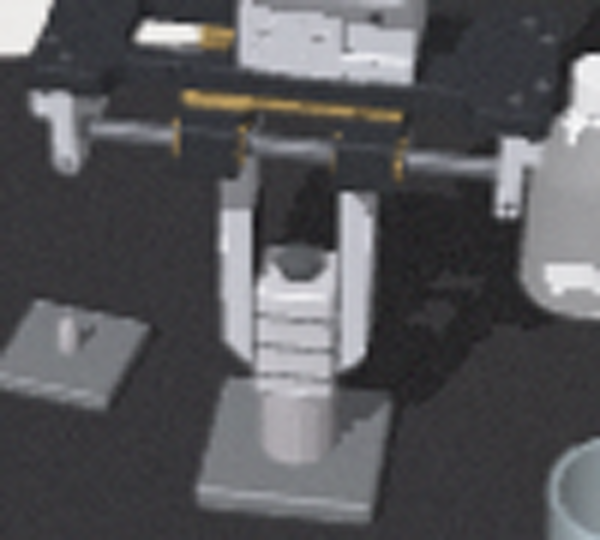

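>>> step_arm(motion="0 -1 0 0 0 0 0;0 -1 0 0 0 0 0;0 -1.5 0 0 0 0 0;0 -2 0 0 0 0 0;0 -2.5 0 0 0 0 0;0 -3 0 0 0 0 0;0 -3 0 0 0 0 0;0 -3 0 0 0 0 0;0 -3 0 0 0 0 0;0 -2 0 0 0 0 0;0 -1 0 0 0 0 0;0 0 0 0 0 0 0;0 0 0 0 0 0 0;0 0 0 0 0 0 0;0 0 0 0 0 0 0")

```text
time: 9.78
tool_pos: [0.5944, -0.13, 0.2668]
ee_rot: [2.799, 1.566, 2.818]
wrist_force: [0.0, 1.2, -1.8]
width: 0.0298
```

```bash
python3 - <<'E'
from h import *
from bench import snapshot
go([.45,.237,.27],[.4067,-.0299,-.913],[.913,.0668,.4067])
a=snapshot("side")[:,:,::-1]
cv2.imwrite("pics/s10.png",a)
E
```

```text
t 9.7833 p [ 0.5944 -0.13    0.2668] w 0.0298 F [ 0.   1.2 -1.8] T [-0.03  0.03  0.01] q [-0.308  0.224  1.058  0.     1.865 -0.327]
shift cm (old axes) [ -0.2   36.96 -13.74] shift in new axes [ -7.27  37.28 -10.59] rotvec [-0.041  -0.4219 -0.0491] deg 24.45
```

View pics/s10.png

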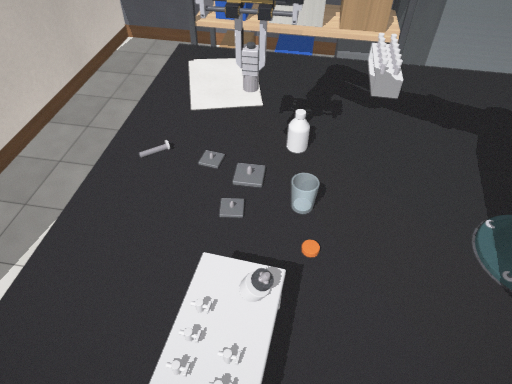

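>>> step_arm(motion="0 0 1.5 -0.6 0 0 0;0 0 3.2 -1.2 0 0 0;0 0 3.2 -1.2 0 0 0;0 0 3.2 -1.2 0 0 0;0 0 3.2 -1.2 0 0 0;0 0 3.2 -1.2 0 0 0;0 0 3.2 -1.2 0 0 0;0 0 3.2 -1.2 0 0 0;0 0 3.2 -1.2 0 0 0;0 0 3.2 -1.2 0 0 0;0 0 3.2 -1.2 0 0 0;0 0 2 -0.7 0 0 0;0 0 1 -0.4 0 0 0;0 0 0 0 -0.008 -0.085 -0.01;0 0 0 0 -0.008 -0.085 -0.01;0 0 0 0 -0.008 -0.085 -0.01;0 0 0 0 -0.008 -0.085 -0.01;0 0 0 0 -0.008 -0.084 -0.01;0 0 0 0 0 0 0;0 0 0 0 0 0 0")

```text
time: 11.5
tool_pos: [0.45, 0.2316, 0.2682]
ee_rot: [-0.141, 1.147, -0.08]
wrist_force: [0.3, 0.4, -1.3]
width: 0.0301
```

```bash
python3 - <<'E'
from h import *
from bench import snapshot
go([.45,.237,.27],[.4067,-.0299,-.913],[.913,.0668,.4067])
a=snapshot("side")[:,:,::-1];b=snapshot("top")[:,:,::-1]
cv2.imwrite("pics/s11.png",a);cv2.imwrite("pics/t11.png",b)
E
```

```text
t 11.5 p [0.45   0.2316 0.2682] w 0.0301 F [ 0.3  0.4 -1.3] T [-0.04  0.34 -0.02] q [ 0.538 -0.29   1.618 -0.242  1.464  0.46 ]
shift cm (old axes) [-0.18  0.53  0.11] shift in new axes [-0.18  0.53  0.11] rotvec [0.0008 0.0037 0.0033] deg 0.29
```

View pics/s11.png

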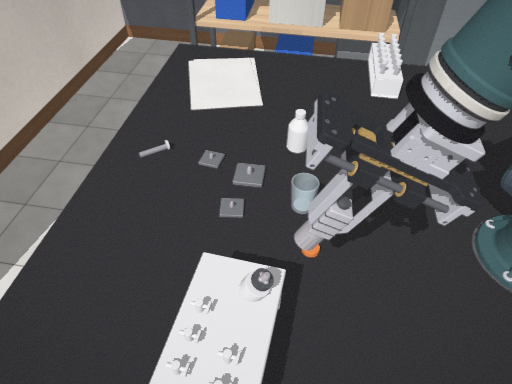

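View pics/t11.png

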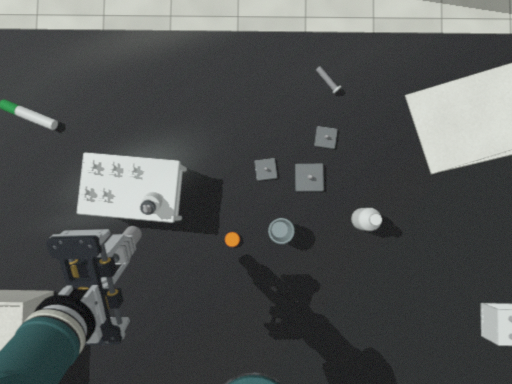

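```bash
python3 - <<'E'
from h import *
a=cv2.imread("pics/s11.png");b=cv2.imread("pics/t11.png")
A=cv2.resize(a[185:265,285:365],None,fx=7,fy=7,interpolation=2);B=cv2.resize(b[215:295,85:150],None,fx=7,fy=7,interpolation=2)
cv2.imwrite("pics/s11c.png",A);cv2.imwrite("pics/t11c.png",B)
p,R=cur()
for d in(-.01,.0275,.06):
  X=p+R[:,0]*d;print(d,X.round(3),"side crop",((proj("side",X)-[285,185])*7+3).round(0),"top crop",((proj("top",X)-[85,215])*7+3).round(0))
E
```

```text
t 11.6 p [0.4519 0.2318 0.2697] w 0.0301 F [ 0.3  0.3 -1.8] T [-0.01  0.33 -0.01] q [ 0.536 -0.287  1.614 -0.242  1.463  0.461]
-0.01 [0.448 0.232 0.279] side crop [230. 279.] top crop [277. 193.]
0.0275 [0.463 0.231 0.245] side crop [122. 383.] top crop [330. 124.]
0.06 [0.477 0.23  0.215] side crop [ 36. 465.] top crop [372.  70.]
```

View pics/s11c.png

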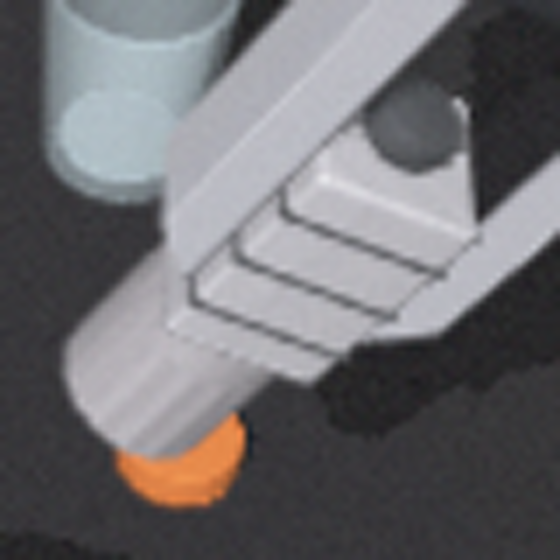

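View pics/t11c.png

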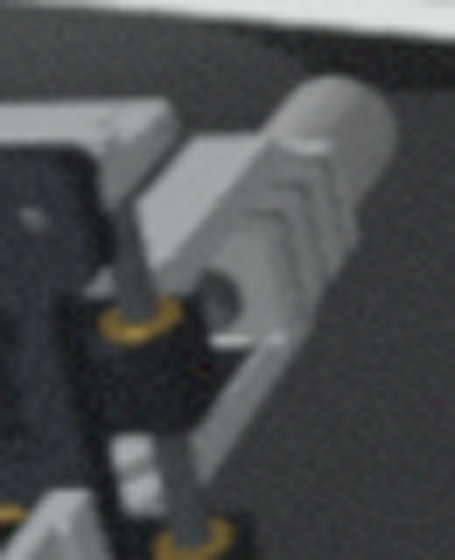

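```bash
python3 - <<'E'
from h import *
p,R=cur()
f=lambda c,o:((np.array(c)-3)/7+o)
for s,t in(((125,393),(338,130)),((127,398),(337,133)),((414,127),(222,303))):
    X,e=tri(f(s,[285,185]),f(t,[85,215]));print(X.round(4),np.round(e,4),"tool frame",(R.T@(X-p)).round(4))
# expected silhouettes of sleeve for hypothesised mouth
for d in(.0275,):
  n=-R[:,0];m=p+R[:,0]*d
  ang=np.linspace(0,2*np.pi,16,endpoint=False)
  A=cv2.imread("pics/s11c.png");B=cv2.imread("pics/t11c.png")
  for h,r,col in((0,.015,(0,0,255)),(.034,.015,(0,255,0)),(.092,.008,(255,0,0))):
    for a in ang:
      X=m+n*h+r*(np.cos(a)*R[:,1]+np.sin(a)*R[:,2])
      for im,nm,o in((A,"side",[285,185]),(B,"top",[85,215])):
        q=((proj(nm,X)-o)*7+3).astype(int);cv2.circle(im,tuple(int(v) for v in q),3,col,-1)
C=np.zeros((560,1015,3),np.uint8);C[:,:560]=A;C[:,560:]=B;cv2.imwrite("pics/ov.png",cv2.resize(C,(800,441)))
E
```

```text
t 11.6 p [0.4519 0.2318 0.2697] w 0.0301 F [ 0.3  0.3 -1.8] T [-0.01  0.33 -0.01] q [ 0.536 -0.287  1.614 -0.242  1.463  0.461]
[0.4619 0.23   0.2409] [0.0004 0.0004] tool frame [ 0.0304 -0.0006 -0.0029]
[0.4612 0.2305 0.2401] [0.0006 0.0006] tool frame [ 0.0308 -0.     -0.0037]
[0.4243 0.2297 0.3193] [0.001 0.001] tool frame [-0.0564 -0.0036 -0.005 ]
```

View pics/ov.png

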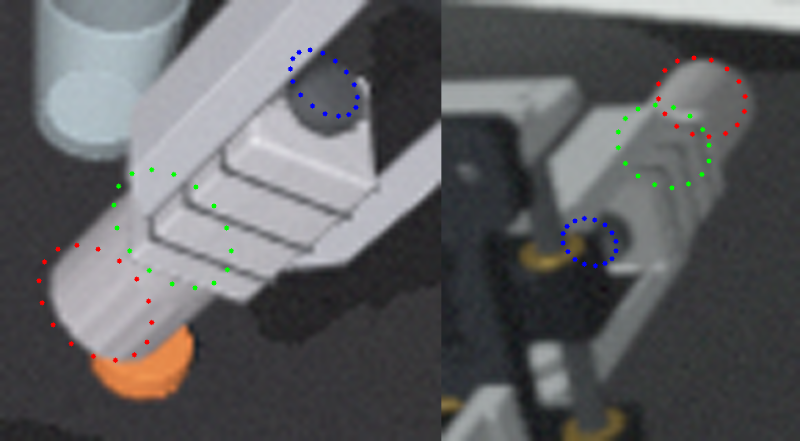

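>>> step_arm(motion="0 2 0.2 0 0 0 0;0 2 0 0 0 0 0;0 2 0 0 0 0 0;0 0 0 0 0 0 0;0 0 0 0 0 0 0;0 0 0 0 0 0 0;0 0 0 0 0 0 0;0 0 0 0 0 0 0;0 0 0 0 0 0 0;0 0 0 0 0 0 0;0 0 0 0 0 0 0;0 0 0 0 0 0 0")

```text
time: 12.6
tool_pos: [0.4759, 0.2323, 0.215]
ee_rot: [-0.137, 1.144, -0.077]
wrist_force: [0.9, -0.5, -2.0]
width: 0.0298
```

```bash
cat > ov.py <<'E'
from h import *
from bench import snapshot
def ov(tag,d=.029,dy=0,dz=0,x0s=225,y0s=215,x0t=110,y0t=170,K=7):
  p,R=cur()
  a=snapshot("side")[:,:,::-1];b=snapshot("top")[:,:,::-1]
  cv2.imwrite(f"pics/{tag}_s.png",a);cv2.imwrite(f"pics/{tag}_t.png",b)
  draw(tag,p,R,d,dy,dz,x0s,y0s,x0t,y0t,K)
def draw(tag,p,R,d,dy,dz,x0s,y0s,x0t,y0t,K=7,dots=True):
  a=cv2.imread(f"pics/{tag}_s.png");b=cv2.imread(f"pics/{tag}_t.png")
  A=cv2.resize(a[y0s:y0s+80,x0s:x0s+70],None,fx=K,fy=K,interpolation=2);B=cv2.resize(b[y0t:y0t+80,x0t:x0t+45],None,fx=K,fy=K,interpolation=2)
  n=-R[:,0];m=p+R@np.array([d,dy,dz])
  ns=np.array([-.4067,.0299,.913]);seat=np.array([.5179,.2323,.13]);u=np.cross(ns,[0,1,0]);u/=np.linalg.norm(u);v=np.cross(ns,u)
  for o0,ax,e1,e2,h,r,col in((m,n,R[:,1],R[:,2],0,.015,(0,0,255)),(m,n,R[:,1],R[:,2],.034,.015,(0,255,0)),(m,n,R[:,1],R[:,2],.092,.008,(255,0,0)),
     (seat,ns,u,v,0,.021,(0,255,255)),(seat,ns,u,v,.02,.016,(255,0,255)),(seat,ns,u,v,.033,.004,(255,255,0))):
    for t in np.linspace(0,2*np.pi,16,endpoint=False):
      X=o0+ax*h+r*(np.cos(t)*e1+np.sin(t)*e2)
      for im,nm,o in((A,"side",[x0s,y0s]),(B,"top",[x0t,y0t])):
        q=((proj(nm,X)-o)*K+K/2-.5);cv2.circle(im,(int(q[0]),int(q[1])),2,col,-1)
  C=np.hstack([A,B]);cv2.imwrite(f"pics/{tag}_ov.png",C);print(C.shape)
E
python3 - <<'E'
from ov import *
go([.4858,.2347,.2021],[.4067,-.0299,-.913],[.913,.0668,.4067])
ov("k1")
E
```

```text
t 12.6 p [0.4759 0.2323 0.215 ] w 0.0298 F [ 0.9 -0.5 -2. ] T [-0.05  0.39  0.01] q [ 0.507 -0.242  1.687 -0.237  1.34   0.46 ]
shift cm (old axes) [1.58 0.27 0.38] shift in new axes [1.57 0.26 0.4 ] rotvec [-0.0003  0.0069  0.0025] deg 0.42
t 12.6 p [0.4759 0.2323 0.215 ] w 0.0298 F [ 0.9 -0.5 -2. ] T [-0.05  0.39  0.01] q [ 0.507 -0.242  1.687 -0.237  1.34   0.46 ]
(560, 805, 3)
```

View pics/k1_ov.png

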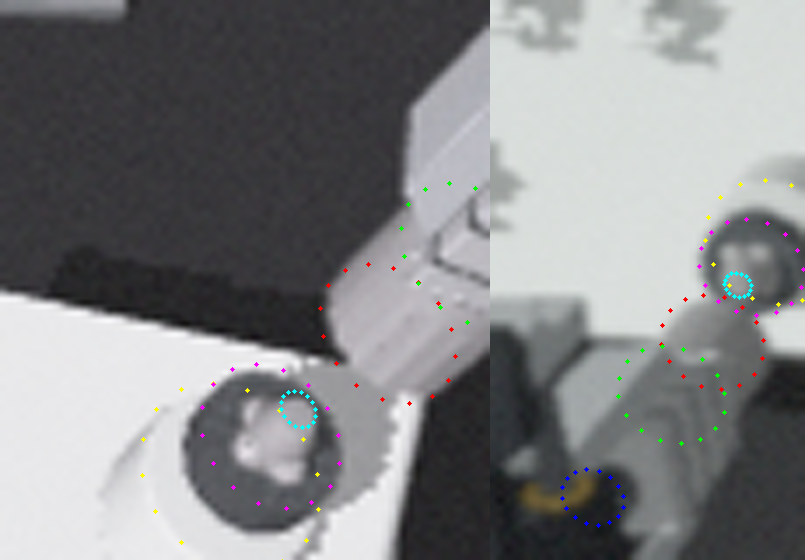

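```bash
python3 - <<'E'
from h import *
a=cv2.imread("pics/side0.png");b=cv2.imread("pics/top0.png")
K=16
ns=np.array([-.4067,.0299,.913]);seat=np.array([.5179,.2323,.13]);u=np.cross(ns,[0,1,0]);u/=np.linalg.norm(u);v=np.cross(ns,u)
out=[]
for im,nm,o in((a,"side",[247,262]),(b,"top",[135,196])):
  c=cv2.resize(im[o[1]:o[1]+26,o[0]:o[0]+24],None,fx=K,fy=K,interpolation=2);raw=c.copy()
  for h,r,col in((0,.021,(0,255,255)),(.02,.016,(255,0,255)),(.01,.016,(255,100,100)),(.033,.004,(255,255,0)),(.027,.007,(0,255,0))):
    for t in np.linspace(0,2*np.pi,24,endpoint=False):
      X=seat+ns*h+r*(np.cos(t)*u+np.sin(t)*v);q=(proj(nm,X)-o)*K+K/2-.5;cv2.circle(c,(int(q[0]),int(q[1])),2,col,-1)
  out.append(c)
cv2.imwrite("pics/nip.png",np.hstack(out))
E
```

```text
(no output)
```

View pics/nip.png

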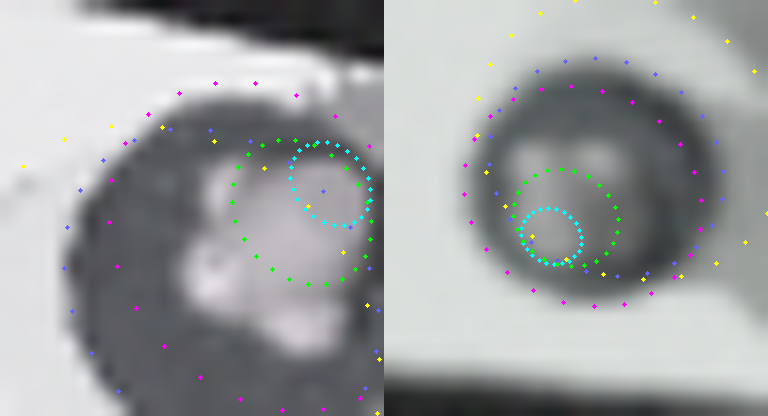

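```bash
cat > cz.py <<'E'
from h import *
def cz(tag,p,R,d,dy,dz,os_,ot,K=12,w=34,h=40,seatdots=False):
  n=-R[:,0];m=p+R@np.array([d,dy,dz]);out=[]
  for f,nm,o in((f"pics/{tag}_s.png","side",os_),(f"pics/{tag}_t.png","top",ot)):
    im=cv2.imread(f);c=cv2.resize(im[o[1]:o[1]+h,o[0]:o[0]+w],None,fx=K,fy=K,interpolation=2)
    for hh,r,col in((0,.015,(0,0,255)),(.034,.015,(0,255,0)),(.092,.008,(255,0,0))):
      for t in np.linspace(0,2*np.pi,40,endpoint=False):
        X=m+n*hh+r*(np.cos(t)*R[:,1]+np.sin(t)*R[:,2]);q=(proj(nm,X)-o)*K+K/2-.5;cv2.circle(c,(int(q[0]),int(q[1])),1,col,-1)
    # grip corners
    for hh in(.034,.084):
      for a in(-1,1):
        for b in(-1,1):
          X=m+n*hh+.015*(a*R[:,1]+b*R[:,2]);q=(proj(nm,X)-o)*K+K/2-.5;cv2.circle(c,(int(q[0]),int(q[1])),4,(0,200,255),-1)
    out.append(c)
  cv2.imwrite(f"pics/{tag}_cz.png",np.hstack(out))
E
python3 - <<'E'
from cz import *
p,R=cur();cz("k1",p,R,.029,0,0,[268,222],[122,205],K=11,w=36,h=50)
E
```

```text
t 12.7 p [0.4759 0.2322 0.2148] w 0.03 F [ 0.6 -0.3 -1.6] T [ 0.01  0.38 -0.04] q [ 0.507 -0.241  1.687 -0.237  1.34   0.46 ]
```

View pics/k1_cz.png

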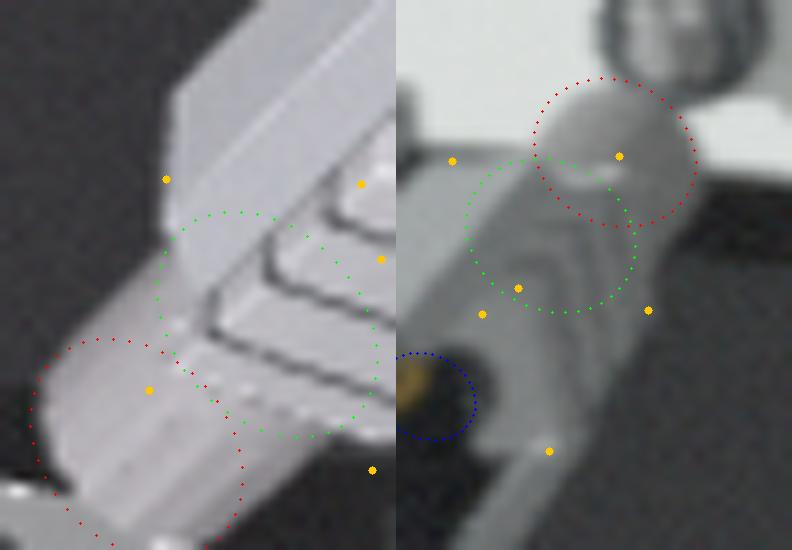

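```bash
python3 - <<'E'
from cz import *
p,R=cur();cz("k1",p,R,.029,0,0,[268,162],[105,205],K=7,w=57,h=85)
E
```

```text
t 12.7 p [0.4759 0.2322 0.2148] w 0.03 F [ 0.6 -0.3 -1.6] T [ 0.01  0.38 -0.04] q [ 0.507 -0.241  1.687 -0.237  1.34   0.46 ]
```

View pics/k1_cz.png

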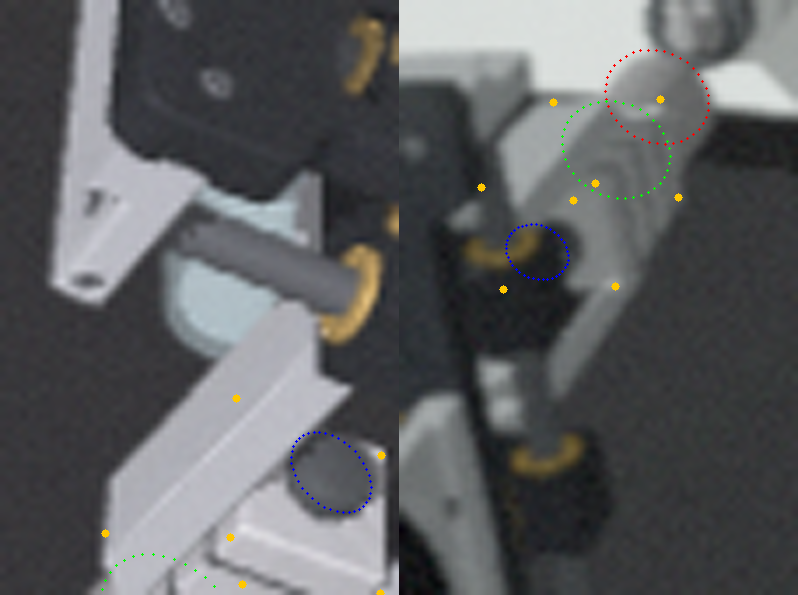

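>>> step_arm(motion="0 0 0.35 0.5 0 0.007 0.002;0 0.8 0 0 0 0 0;0 0.7 0 0 0 0 0;0 0.7 0 0 0 0 0;0 0 0 0 0 0 0;0 0 0 0 0 0 0;0 0 0 0 0 0 0;0 0 0 0 0 0 0;0 0 0 0 0 0 0;0 0 0 0 0 0 0;0 0 0 0 0 0 0;0 0 0 0 0 0 0")

```text
time: 13.7
tool_pos: [0.4893, 0.2354, 0.1967]
ee_rot: [-0.135, 1.151, -0.075]
wrist_force: [0.3, 0.7, -1.8]
width: 0.0299
```

```bash
python3 - <<'E'
from ov import *
from cz import cz
go([.4858,.2347,.2021],[.4067,-.0299,-.913],[.913,.0668,.4067])
p,R=cur();ov("k2",x0s=235,y0s=215,x0t=115,y0t=180)
E
```

```text
t 13.7 p [0.4893 0.2354 0.1967] w 0.0299 F [ 0.3  0.7 -1.8] T [-0.11  0.37 -0.  ] q [ 0.494 -0.204  1.69  -0.23   1.302  0.455]
shift cm (old axes) [-0.63 -0.08 -0.11] shift in new axes [-0.63 -0.08 -0.11] rotvec [-0.0004 -0.0001  0.0006] deg 0.04
t 13.7 p [0.4893 0.2354 0.1967] w 0.0299 F [ 0.3  0.7 -1.8] T [-0.11  0.37 -0.  ] q [ 0.494 -0.204  1.69  -0.23   1.302  0.455]
t 13.7 p [0.4893 0.2354 0.1967] w 0.0299 F [ 0.3  0.7 -1.8] T [-0.11  0.37 -0.  ] q [ 0.494 -0.204  1.69  -0.23   1.302  0.455]
(560, 805, 3)
```

View pics/k2_ov.png

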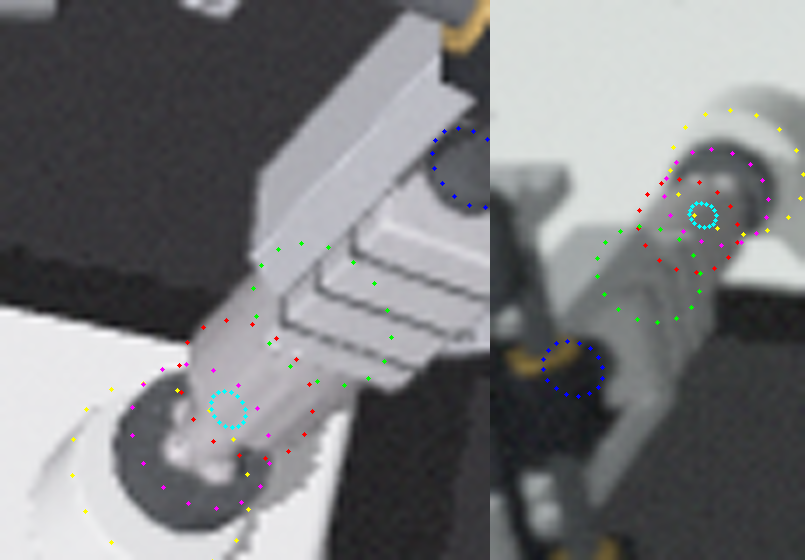

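>>> step_arm(motion="0 0 0 -0.2 0 0 0;0 0.3 0 0 0 0 0;0 0.3 0 0 0 0 0;0 0.3 0 0 0 0 0;0 0.3 0 0 0 0 0;0 0 0 0 0 0 0;0 0 0 0 0 0 0;0 0 0 0 0 0 0;0 0 0 0 0 0 0;0 0 0 0 0 0 0;0 0 0 0 0 0 0")

```text
time: 14.72
tool_pos: [0.4924, 0.2349, 0.185]
ee_rot: [-0.135, 1.151, -0.075]
wrist_force: [-0.1, 1.2, -1.4]
width: 0.0299
```

```bash
python3 - <<'E'
from ov import *
go([.4858,.2347,.2021],[.4067,-.0299,-.913],[.913,.0668,.4067])
p,R=cur();print("F tool",R.T@robot.get_obs()["wrist_force"]);ov("k3",x0s=235,y0s=215,x0t=115,y0t=180)
E
```

```text
t 14.7167 p [0.4924 0.2349 0.185 ] w 0.0299 F [-0.1  1.2 -1.4] T [-0.03  0.32  0.01] q [ 0.489 -0.196  1.706 -0.23   1.277  0.457]
shift cm (old axes) [-1.83 -0.08  0.09] shift in new axes [-1.83 -0.08  0.09] rotvec [-0.0004 -0.0001  0.0006] deg 0.04
t 14.7167 p [0.4924 0.2349 0.185 ] w 0.0299 F [-0.1  1.2 -1.4] T [-0.03  0.32  0.01] q [ 0.489 -0.196  1.706 -0.23   1.277  0.457]
F tool [ 1.19547173  1.23221705 -0.55040351]
t 14.7167 p [0.4924 0.2349 0.185 ] w 0.0299 F [-0.1  1.2 -1.4] T [-0.03  0.32  0.01] q [ 0.489 -0.196  1.706 -0.23   1.277  0.457]
(560, 805, 3)
```

View pics/k3_ov.png

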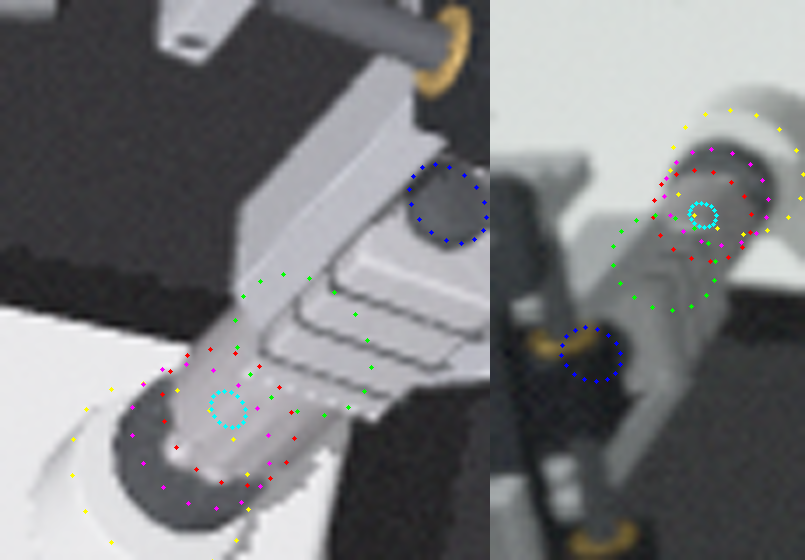

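>>> step_arm(motion="0 0.2 0 0 0 0 0;0 0.2 0 0 0 0 0;0 0.2 0 0 0 0 0;0 0.2 0 0 0 0 0;0 0 0 0 0 0 0;0 0 0 0 0 0 0;0 0 0 0 0 0 0")

```text
time: 15.4
tool_pos: [0.496, 0.235, 0.1777]
ee_rot: [-0.133, 1.15, -0.073]
wrist_force: [1.6, 1.9, -1.4]
width: 0.0296
```

```bash
python3 - <<'E'
from ov import *
go([.4858,.2347,.2021],[.4067,-.0299,-.913],[.913,.0668,.4067])
p,R=cur();print("F tool",R.T@robot.get_obs()["wrist_force"],R.T@robot.get_obs()["wrist_torque"]);ov("k4",x0s=235,y0s=215,x0t=115,y0t=180)
E
```

```text
t 15.4 p [0.496  0.235  0.1777] w 0.0296 F [ 1.6  1.9 -1.4] T [0.38 0.06 0.23] q [ 0.485 -0.187  1.714 -0.229  1.26   0.456]
shift cm (old axes) [-2.64 -0.12  0.05] shift in new axes [-2.64 -0.12  0.05] rotvec [-0.0004  0.0007 -0.0002] deg 0.05
t 15.4 p [0.496  0.235  0.1777] w 0.0296 F [ 1.6  1.9 -1.4] T [0.38 0.06 0.23] q [ 0.485 -0.187  1.714 -0.229  1.26   0.456]
F tool [1.85260667 1.93755825 1.03255288] [-0.05602891  0.03140381  0.44182374]
t 15.4 p [0.496  0.235  0.1777] w 0.0296 F [ 1.6  1.9 -1.4] T [0.38 0.06 0.23] q [ 0.485 -0.187  1.714 -0.229  1.26   0.456]
(560, 805, 3)
```

View pics/k4_ov.png

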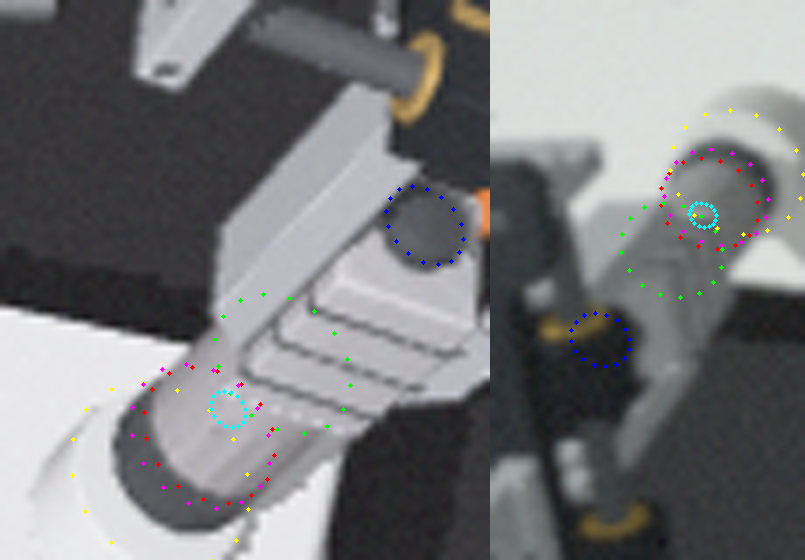

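>>> step_arm(motion="0 0.15 0.1 0 0 0 0;0 0.15 0 0 0 0 0;0 0.1 0 0 0 0 0;0 0 0 0 0 0 0;0 0 0 0 0 0 0;0 0 0 0 0 0 0")

```text
time: 16.0
tool_pos: [0.4978, 0.2357, 0.1746]
ee_rot: [-0.133, 1.149, -0.073]
wrist_force: [0.3, 2.3, 2.2]
width: 0.0299
```

```bash
cat > st.py <<'E'
from h import *
go([.4858,.2347,.2021],[.4067,-.0299,-.913],[.913,.0668,.4067])
p,R=cur(False);o=robot.get_obs();print("F tool",(R.T@o["wrist_force"]).round(2),"T",(R.T@o["wrist_torque"]).round(2))
E
python3 st.py
```

```text
t 16.0 p [0.4978 0.2357 0.1746] w 0.0299 F [0.3 2.3 2.2] T [ 0.44 -0.23  0.22] q [ 0.485 -0.182  1.716 -0.23   1.252  0.458]
shift cm (old axes) [-3.   -0.2   0.02] shift in new axes [-3.   -0.2   0.01] rotvec [-0.0006  0.0014  0.    ] deg 0.09
F tool [-1.95  2.16  1.33] T [-0.02 -0.26  0.47]
```

>>> step_arm(motion="0 0.15 0.1 0.05 0 0 0;0 0.15 0 0 0 0 0;0 0.1 0 0 0 0 0;0 0 0 0 0 0 0;0 0 0 0 0 0 0;0 0 0 0 0 0 0")

```text
time: 16.5
tool_pos: [0.4994, 0.2363, 0.172]
ee_rot: [-0.134, 1.149, -0.075]
wrist_force: [-3.5, 0.6, 6.5]
width: 0.0297
```

```bash
python3 st.py
```

```text
t 16.5 p [0.4994 0.2363 0.172 ] w 0.0297 F [-3.5  0.6  6.5] T [0.06 0.28 0.04] q [ 0.485 -0.176  1.717 -0.231  1.247  0.46 ]
shift cm (old axes) [-3.3  -0.26 -0.03] shift in new axes [-3.3  -0.26 -0.04] rotvec [-0.0009  0.0012  0.0007] deg 0.09
F tool [-7.42  0.37 -0.53] T [-0.02  0.28  0.09]
```

>>> step_arm(motion="0 0.15 0 0 0 0 0;0 0.15 0 0 0 0 0;0 0.1 0 0 0 0 0;0 0 0 0 0 0 0;0 0 0 0 0 0 0;0 0 0 0 0 0 0")

```text
time: 17.0
tool_pos: [0.5013, 0.2362, 0.1674]
ee_rot: [-0.135, 1.149, -0.075]
wrist_force: [1.2, 0.6, 4.3]
width: 0.0299
```

```bash
python3 st.py
```

```text
t 17.0 p [0.5013 0.2362 0.1674] w 0.0299 F [1.2 0.6 4.3] T [ 0.07 -0.26  0.11] q [ 0.482 -0.171  1.721 -0.231  1.237  0.46 ]
shift cm (old axes) [-3.79 -0.26 -0.02] shift in new axes [-3.79 -0.26 -0.03] rotvec [-0.0006  0.0011  0.0008] deg 0.09
F tool [-3.47  0.27  2.91] T [-0.06 -0.27  0.09]
```

>>> step_arm(motion="0 0.1 0 0.05 0 0 0;0 0.1 0 0 0 0 0;0 0 0 0 0 0 0;0 0 0 0 0 0 0;0 0 0 0 0 0 0;0 0 0 0 0 0 0")

```text
time: 17.5
tool_pos: [0.502, 0.2362, 0.1662]
ee_rot: [-0.135, 1.151, -0.075]
wrist_force: [-3.8, 0.5, 9.6]
width: 0.0296
```

```bash
python3 st.py
```

```text
t 17.5 p [0.502  0.2362 0.1662] w 0.0296 F [-3.8  0.5  9.6] T [-0.03  0.35  0.  ] q [ 0.481 -0.169  1.721 -0.23   1.235  0.459]
shift cm (old axes) [-3.93 -0.27 -0.03] shift in new axes [-3.93 -0.26 -0.03] rotvec [-0.0007  0.0001  0.0007] deg 0.06
F tool [-10.28   0.19   0.47] T [-0.03  0.35 -0.  ]
```

>>> step_arm(motion="0 0.1 0 0 0 0 0;0 0.1 0 0 0 0 0;0 0 0 0 0 0 0;0 0 0 0 0 0 0;0 0 0 0 0 0 0;0 0 0 0 0 0 0")

```text
time: 18.0
tool_pos: [0.5023, 0.2362, 0.1658]
ee_rot: [-0.134, 1.15, -0.074]
wrist_force: [-10.1, -0.8, 14.1]
width: 0.03
```

```bash
python3 st.py
```

```text
t 18.0 p [0.5023 0.2362 0.1658] w 0.03 F [-10.1  -0.8  14.1] T [-0.28  0.91 -0.13] q [ 0.481 -0.168  1.721 -0.23   1.234  0.459]
shift cm (old axes) [-3.98 -0.27 -0.05] shift in new axes [-3.98 -0.27 -0.05] rotvec [-0.0009  0.0002  0.0004] deg 0.06
F tool [-17.    -1.13  -3.58] T [-0.02  0.93 -0.25]
```

>>> step_arm(motion="0 0.05 0 -0.08 0 0 0;0 0 0 0 0 0 0;0 0 0 0 0 0 0;0 0 0 0 0 0 0;0 0 0 0 0 0 0;0 0 0 0 0 0 0;0 0 0 0 0 0 0;0 0 0 0 0 0 0;0 0 0 0 0 0 0;0 0 0 0 0 0 0;0 0 0 0 0 0 0;0 0 0 0 0 0 0")

```text
time: 19.0
tool_pos: [0.5023, 0.2362, 0.1658]
ee_rot: [-0.132, 1.149, -0.073]
wrist_force: [-9.5, -0.2, 16.2]
width: 0.0296
```

```bash
python3 st.py; python3 - <<'E'
from ov import *
ov("k5",x0s=235,y0s=215,x0t=115,y0t=180)
K=7;a=cv2.imread("pics/k5_s.png");b=cv2.imread("pics/k5_t.png")
cv2.imwrite("pics/k5_c.png",np.hstack([cv2.resize(a[215:295,235:305],None,fx=K,fy=K,interpolation=2),cv2.resize(b[170:250,115:158],None,fx=K,fy=K,interpolation=2)]))
E
```

```text
t 19.0 p [0.5023 0.2362 0.1658] w 0.0296 F [-9.5 -0.2 16.2] T [-0.35  0.82 -0.13] q [ 0.481 -0.169  1.723 -0.231  1.232  0.46 ]
shift cm (old axes) [-3.98 -0.27 -0.04] shift in new axes [-3.98 -0.27 -0.05] rotvec [-0.0011  0.0018  0.0002] deg 0.12
F tool [-18.7   -0.59  -2.11] T [-0.05  0.84 -0.32]
t 19.0 p [0.5023 0.2362 0.1658] w 0.0296 F [-9.5 -0.2 16.2] T [-0.35  0.82 -0.13] q [ 0.481 -0.169  1.723 -0.231  1.232  0.46 ]
(560, 805, 3)
```

View pics/k5_c.png

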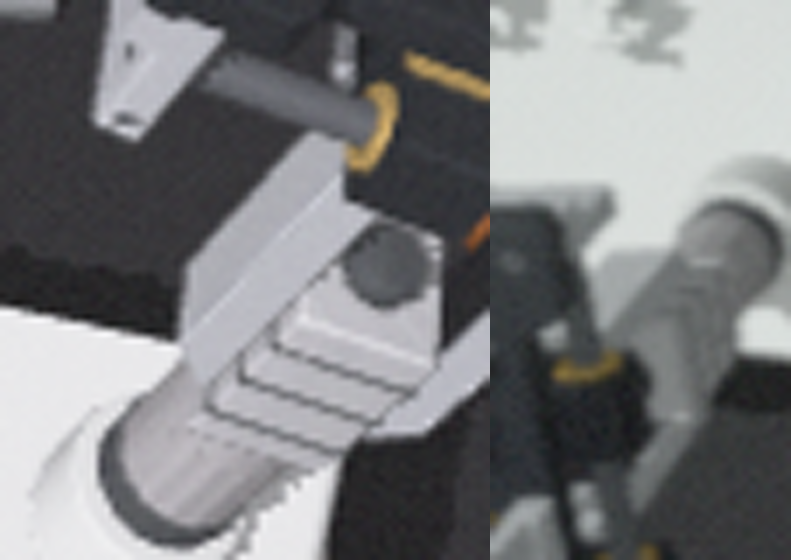

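View pics/k5_s.png

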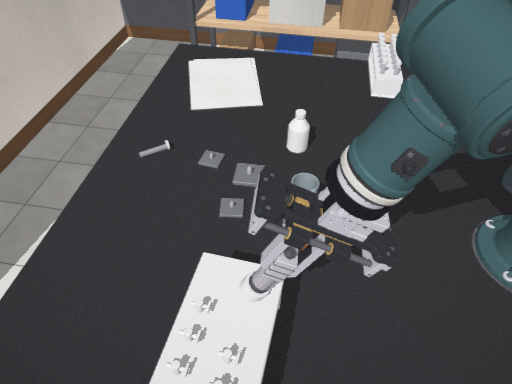

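```bash
python3 - <<'E'
from bench import robot
print(robot.close_job()); o=robot.get_obs();print(o["time"],o["tool_pos"],o["wrist_force"],o["width"])
E
```

```text
the job is handed in; nothing more can be done
None
the job is handed in; nothing more can be done
```

The coupler is snapped onto the tilted nipple, and I handed the job in at about 19 s with the gripper still closed and pushing the collar down. I had no direct reading of the collar, so "fully down" comes from the forces and pictures below.

**What I did:** I gripped the coupler across two flats on the 70 mm stand; the other two stands measured only about 53 mm. I then lifted it off the post, tilted it to the nipple's axis and pressed it on in small steps.

**Last checks:**
- **Snap:** resistance along the axis (corrected for the coupler's weight) was about 3.5 N at the balls and 9 N on the spring. It dropped to about 5 N at the snap.
- **Stop:** it then climbed to 12 N and on to about 20 N, and the last extra push did not move the tool. That fits the collar being on its stop.
- **Pictures:** the final side view shows the sleeve squarely over the nipple, with the collar pressed down to a thin ring on the boss.
- **Other objects:** the bottle was standing where it began. The gripper hid most of the beaker and the screw cap in that view, but both looked undisturbed in the earlier pictures, and the arm never came near them.

**What disagreed:**
- **Tool height:** the fingers appeared about 30 mm further back along the tool than the stated tool point. I set the grip height and the mouth position from the pictures instead.
- **Sideways force:** a force of about 2 N remained at the end, with a wrist moment of about 0.9 N m.

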